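# Restart a locked-up desk power supply at the battery isolator behind its cover

## Task

The grey backup power supply on the desk has locked up and must be restarted at its battery isolator. Give both slotted cam fasteners of its sloping cover a quarter turn anticlockwise to their stops with the screwdriver from the tool stand, where it must stand upright again at the end; then lift the cover off and lay it flat on the desk, outer side up. Pull the isolator knob behind it fully out to its stop, push it fully home again and let go, and do not disturb the mug, stapler, power bank or phone.

Things in the scene. Friction and masses are not known exactly. Their poses are not given: they have to be found in the camera images.
- ups: Backup power supply, grey console 200 deep (x), 250 wide (y), 138 mm high, fixed. Origin: centre of its underside; x to its rear, y to its left. Its upper front slopes: outward normal (-0.5, 0, 0.866) in this frame (30 deg), face centre at (-35, 0, 100) mm. Behind the cover flush in this face: a compartment, mouth 160 (y) x 86 mm, 50 mm deep, the isolator knob in its middle.
- cover: Sheet metal access cover, 110 (its x) x 190 (its y) x 4 mm, about 0.33 kg, loose in its recess with 2 mm play, held by two cam fasteners. Origin: centre of the plate's underside; z the outward normal, x up the slope. Ribs reach 14 mm below the plate: flat on the desk its origin is 14 mm up. With both fasteners undone it lifts out along its z, clear after 20 mm.
- cover_pull (a point): Middle of the bar of the cover's pull, with the cover's axes; midway between the fasteners. Steel bar 80 mm long (cover y), 14 mm thick (cover x), 10 mm high, its middle 26 mm above the cover's outer surface (30 mm above its origin), on two posts 14 mm thick, 62 mm apart.
- cover_seat (a point): Where the cover's origin lies when it is fitted: a point of the power supply at the middle of the sloping face, 4 mm below its surface. Axes of the power supply.
- fastener_left (a joint): Angle of the left cam fastener (y = +64 mm of the cover), rad: 0 locked, slot across the slope (along cover y); 1.571 released at its stop, slot up and down the slope. Grows anticlockwise seen from outside; starts at 0 to 0.2. Friction 0.12 N m: it stays where it is left. The cam under the cover comes free of the housing at about 1.2 rad.
- fastener_right (a joint): The same for the right cam fastener (at y = -64 mm of the cover).
- fastener_left_slot (a point): Centre of the floor of the left fastener's slot: x along the slot, z outwards along the turning axis. Steel head, 32 mm diameter, standing 8 mm above the cover; the straight slot runs right across it, 5 mm wide, 6 mm deep, its top 2.4 mm chamfered out to 10 mm wide.
- fastener_right_slot (a point): The same for the right fastener.
- screwdriver: Slotted screwdriver, 140 mm long, 0.13 kg, upright in the stand; z from blade to handle. Origin: underside of its round flange (38 mm wide, 4 mm thick) that rests on the stand. Square dark handle 28 x 28 mm, flats across x and y, z = 4 to 74 mm, cap to 78. Below: 10 mm round shank and a flat blade 20 mm wide (x), 3 mm thick (y, 1.8 mm at its end), ending at z = -62 mm.
- driver_tip (a point): Middle of the end of the screwdriver's blade, with the screwdriver's axes.
- tool_stand: Heavy dark steel tool stand, fixed: square foot 96 x 96 x 10 mm, square block 58 x 58 mm up to 75 mm above the desk, one round hole of 27 mm diameter, 67 mm deep, in the middle of its top. Origin: centre of its underside. It stands left or right in front of the power supply.
- stand_top (a point): Centre of the mouth of the hole in the stand's top, 75 mm above the desk.
- isolator (a joint): Travel of the battery isolator knob, m: 0 fully home, 0.030 fully out at its stop; it slides along the outward normal of the sloping face. A detent holds it at either end (5 to 8 N to leave or enter), friction 1.5 N between.
- isolator_knob (a point): Middle of the isolator's round black head, 32 mm diameter, 16 mm thick; z is the pull direction, the outward normal of the sloping face. Home, this point is 20 mm below the sloping face, with 22 mm free below the head.
- mug: White mug, 92 mm wide, 95 mm high, a bystander; origin at the centre of its underside. It stands where the tool stand does not: left or right.
- stapler: Desk stapler, 118 mm long (y), 34 mm wide (x), 48 mm high, a bystander at the left; origin at the centre of its underside.
- power_bank: White power bank, 135 x 68 x 15 mm, a bystander lying flat on the thin (2.5 mm) desk mat that covers the right half of the desk; origin at the centre of its underside, 135 mm along x.
- phone: Mobile phone, 157 x 74 x 8 mm, a bystander lying flat at the far right; origin at the centre of its underside, 157 mm along x. The mat between it and the tool stand or mug at the right is clear.

How it is judged (in metres and radians):
On the way, in this order (a step that is already met when the one before it is completed fails the run):
1. both cam fasteners are turned to release (more than 1.3 rad) with the cover still in its seat (value of joint each of fastener_left, fastener_right above 1.3 rad and distance between cover and cover_seat below 0.012 m), for 0.1 s.
2. the cover is lifted clear of the power supply by more than 80 mm (distance between cover and cover_seat above 0.08 m), for 0.1 s.
3. the isolator knob is pulled out to its stop (more than 27 mm) (value of joint isolator above 0.027 m), for 0.2 s.
At the end, for the whole second after the job is handed in: The knob is home (within 3 mm) after having been out; the cover lies at rest flat on the desk, pull side up (within 0.08 rad, origin under 25 mm above the desk); the screwdriver stands upright in the stand, flange on its top (4 mm in height, 8 mm from the hole centre) (value of joint isolator below 0.003 m and angle between each of cover, screwdriver's own z axis and vertical below 0.08 rad and height (world z) of cover below 0.025 m and linear speed of each of cover, screwdriver below 0.02 m/s and horizontal distance between screwdriver and stand_top below 0.008 m and height (world z) of screwdriver between 0.07 and 0.079 m); the robot touches nothing.
It fails at once if the mug, stapler, power bank or phone is moved more than 30 mm (distance of any of mug, stapler, power_bank, phone from where it was at the start of the episode above 0.03 m).
It fails at once if the cover is let fall (linear speed of cover above 0.35 m/s and height (world z) of cover above 0.035 m and contact force between the fingers and cover below 0.2 N).
It fails at once if a fastener is turned with the fingers instead of the screwdriver (contact force between the fingers and fastener_left above 3 N or contact force between the fingers and fastener_right above 3 N).
It also fails if it takes over 72 s, if anything falls off the work surface, if the arm or the gripper's body presses on something with over 40 N, if the wrist force passes 120 N, or if a joint passes its speed limit or range.

## Robot

A 6-joint arm with a two-finger parallel gripper is mounted at the origin on a cart in front of the work surface, level with it; the furniture and walls round the work are solid. World frame = base frame: x ahead of the robot, y to its left, z up, the work surface at z = 0. Lengths are in m, angles in degrees, forces in N, time in s.
With the tool pointing down it reaches from about 0.4 to 0.825 m from the base axis. Payload 7 kg.
Tool frame: the origin (TCP) lies midway between the tips of the shut fingers; the grasp point (between the pads) lies 19 mm behind it; z points along the fingers, y is the line along which they close (so a half turn about z gives the same grasp; the last joint's range is limited). The gripper opens to 85 mm and grips with 20 to 120 N. Pads are 22 mm wide; open, the fingers measure 114 mm over their backs; the gripper's body (76 mm by 85 mm) begins 54 mm behind the grasp point. The pads swing forward as they close: fully open they stand 13 mm farther back than shut.
Start: joints at [-52.191, 20.546, 0.682, 0, -70.136, -16.507], TCP at [0.245, -0.629, 0.231] pointing down, gripper open.
Joint ranges: [-176.03, 176.03], [-82.01, 121.73], [-58.28, 71.71], [-173.87, 95.51], [-174.79, -0.11], [-173.66, 173.66]. Speed limits (degrees/s): [136.94, 136.94, 172.46, 180, 180, 180].

## Interface

Orientations are given as [roll, pitch, yaw] about the fixed x, y, z axes, in that order (R = Rz(yaw) Ry(pitch) Rx(roll)).
In Python, from plant import read_state, read_camera, close_job, find_in, outline_of, tip_of gives the robot as it stands. The module is installed in compiled form; this text tells all that it offers.
- The arm moves only by the tool carry_out, never from a script. Its argument "deltas" is one flat list of numbers, 5 for each row, row after row: the shift along the tool's x, y, z as a fraction of full scale, then the turn about the tool's z as a fraction of full scale, then the opening, from -1 (shut) to 1 (fully open). In form: [dx, dy, dz, twist, hand, dx, dy, dz, twist, hand, ...]. A call has 1 to 5 rows; each row is the pose to reach, as a shift and turn from the pose commanded when the call began, along the tool's axes at that moment; what a row does not reach only later rows make up. Full scale, the value 1, is 0.2 m for a shift and 0.5 rad for a turn. A row lasts 1/8 s, in which the tool goes at most 62.5 mm and 10.7 degrees, less where a joint would pass 70% of its speed; a pose out of reach is approached as far as the arm can. A call with a number of a shift or a turn outside -1 to 1 is refused whole. A call with a gripper value outside its range is refused whole. The fingers move at their own pace and stop on an object; "squeeze" is the grip in N (left out, the last holds). Time passes only in rows, so rows that repeat a pose let the fingers close. It gives the time, the measured TCP pose, the force, the opening and the grip force at its end, in the units of the state.
- read_state(): the state, without advancing time (a new reading comes with each control period).
- read_camera(name): name is "side" or "top"; returns a dict with "frame" (384x512x3 uint8, blue, green, red), "fx", "fy", "cx", "cy" (pixels), "R" (3x3) and "t" (3): a world point X has camera coordinates R X + t. Camera axes: x right, y down, z forward; pixel columns grow to the right and rows downward; lengths in m; the calibration is good to about 2 mm. A picture is of the moment at which its call begins. There is no depth.
- close_job(): hands the job in; it is judged then, once.
Trained networks look in a picture, given as the dict that the camera call returned (one of the last four; its "shot" number tells which), for a name from the list of things; names that differ only in an ending like _2 or _b are one class to them, and where a whole thing is asked for, a point or a joint stands for the part that bears it (a point fixed in the world has none). Each returns a list of dicts, best first, with "conf" (0 to 1); they miss things now and then, are a little off and sometimes report something else, mostly with a low value. They report only what shows in the picture. A call takes as long as a camera call.
- find_in(picture, query): "location" ([column, row] in pixels, amid what is visible of it).
- outline_of(picture, query): "pixels" (384x512 bool, what is visible of it) and "location" ([column, row] in pixels, amid what is visible of it).
- tip_of(picture, query): "location" ([column, row] in pixels: a listed point, or the origin of a listed thing).
The state is a dict: "clock": time; "joint_pos": joint angles; "joint_vel": joint speeds; "joint_efforts": joint torques, N m; "ee_pos": TCP position; "ee_rot": TCP orientation; "ft_force": force on the tool from outside, world axes, zero at the start; "wrist_torque": the same for the moment, N m; "width": finger opening in m; "grasp_force": force on a finger pad.
Only numpy, scipy, OpenCV 4.12 (cv2) and the standard library are available. Lean on these libraries where they do the work, as an engineer would, in place of code of your own. Each camera call takes 0.05 s, during which the arm holds its last target. There are 200 camera calls.

## Working session

There is one attempt and no reset: what is moved stays moved. The work goes in short steps, Python scripts to look and compute and a tool call to move; the robot and the scene stay as the last step left them, time stands still between calls to the robot, and variables do not carry over. Pictures are saved under pics/ and viewed, at most 10 in all, crops included, and the job is handed in when it is done.

Besides the shell and the picture viewer there is one more tool, called after "Emit:" by a JSON object that holds its "api" and its "payload", one argument or row to a line. carry_out: Moves the arm, as the interface text tells. Shift numbers are shares of 0.2 m and turn numbers shares of 0.5 rad, none past 1 either way. Its arguments: {"type":"object","properties":{"deltas":{"type":"array","items":{"type":"number"}},"squeeze":{"type":"number"}},"required":["deltas"]}

```bash
mkdir -p pics
cat > h.py <<'E'
import numpy as np, cv2
from plant import *
from scipy.spatial.transform import Rotation as Ro
from scipy.optimize import least_squares
def tri(obs):
    # obs: list of (cam,[u,v])
    A=[]
    for c,(u,v) in obs:
        P=np.c_[np.array(c["R"]),np.array(c["t"])]
        a=(u-c["cx"])/c["fx"]; b=(v-c["cy"])/c["fy"]
        A+=[a*P[2]-P[0], b*P[2]-P[1]]
    A=np.array(A); X=np.linalg.lstsq(A[:,:3],-A[:,3],rcond=None)[0]
    return X
def proj(c,X):
    p=np.array(c["R"])@np.array(X)+np.array(c["t"]); return np.array([c["fx"]*p[0]/p[2]+c["cx"],c["fy"]*p[1]/p[2]+c["cy"]])
def onz(c,uv,z):
    R=np.array(c["R"]);o=-R.T@np.array(c["t"]);d=R.T@np.array([(uv[0]-c["cx"])/c["fx"],(uv[1]-c["cy"])/c["fy"],1]);return o+d*(z-o[2])/d[2]
def tool(): 
    s=read_state(); return np.array(s["ee_pos"]),np.array(s["ee_rot"]),s
def plan(goal,s=None):
    "units for carry_out from measured pose to world TCP goal"
    p,r,s=tool(); R=Ro.from_euler('xyz',r,degrees=True).as_matrix()
    return np.round(R.T@(np.array(goal)-p)/0.2,3)
E
python3 - <<'E'
from h import *
p,r,s=tool(); print(s)
cs={n:read_camera(n) for n in("side","top")}
for n,c in cs.items():
    cv2.imwrite(f"pics/{n}0.png",c["frame"]); print(n,"cam at",-np.array(c["R"]).T@np.array(c["t"]),c["fx"])
for q in "ups cover cover_pull cover_seat fastener_left_slot fastener_right_slot screwdriver driver_tip tool_stand stand_top isolator_knob mug stapler power_bank phone".split():
    o=[]
    for n,c in cs.items():
        f=tip_of(c,q); print(q,n,[(np.round(d["location"],1).tolist(),round(d["conf"],2)) for d in f[:2]],end=' ')
        if f:o.append((c,f[0]["location"]))
    if len(o)==2:
        X=tri(o); print(np.round(X,4), [np.round(np.linalg.norm(proj(c,X)-u),1) for c,u in o])
    else: print()
E
```

```text
{'clock': 0.0, 'joint_pos': array([-5.21884245e+01,  2.05906624e+01,  6.36305981e-01, -1.98666445e-02,
       -7.01346704e+01, -1.65057934e+01]), 'joint_vel': array([ 0.03199496, -0.01811866, -0.03845499,  0.08917867,  0.08431248,
        0.02181955]), 'joint_efforts': array([-7.52107353e-04, -5.83322918e+01,  2.93405807e+01,  6.93660289e+00,
       -6.12565025e-03, -7.37418276e-06]), 'ee_pos': array([ 0.24506363, -0.62845718,  0.23039242]), 'ee_rot': array([ 1.79909335e+02, -7.38950415e-03, -1.58700977e+02]), 'ft_force': array([-0.45950483, -0.33636252,  0.19709829]), 'wrist_torque': array([-0.00851029,  0.0013465 , -0.00606241]), 'grasp_force': 0.0, 'width': 0.08546787606534871}
side cam at [0.18978475 1.01825294 0.75676152] 380.668376819298
top cam at [ 0.20970181 -0.06597421  1.72615739] 418.4240479387696
ups side [([201.7, 245.9], 0.96)] ups top [([218.4, 162.8], 0.74)] [ 0.6719  0.1106 -0.0007] [np.float64(3.6), np.float64(2.8)]
cover side [([202.0, 227.7], 0.91)] cover top [([211.6, 164.8], 0.95)] [0.6462 0.1305 0.0869] [np.float64(0.9), np.float64(0.7)]
cover_pull side [([206
[... 842 characters left out ...]
, ([277.1, 218.1], 0.58)] stand_top top [([240.1, 217.4], 0.94)] [ 0.4489 -0.0022  0.064 ] [np.float64(0.3), np.float64(0.3)]
isolator_knob side [] isolator_knob top [] 
mug side [([226.8, 313.1], 0.91)] mug top [([155.3, 209.5], 0.58)] [0.4666 0.3577 0.0009] [np.float64(2.6), np.float64(1.6)]
stapler side [([173.0, 312.7], 0.62)] stapler top [([148.3, 177.3], 0.46)] [0.5992 0.4045 0.0054] [np.float64(2.1), np.float64(1.3)]
power_bank side [([251.8, 206.9], 0.61)] power_bank top [([285.5, 191.3], 0.78)] [ 0.5833 -0.1812 -0.0044] [np.float64(0.4), np.float64(0.3)]
phone side [([283.1, 171.4], 0.7)] phone top [([362.6, 210.1], 0.92)] [ 0.5343 -0.5046  0.0058] [np.float64(1.0), np.float64(1.1)]
```

Run:
```python
from h import *
a=cv2.imread("pics/side0.png")[150:350,120:386]; b=cv2.imread("pics/top0.png")[120:260,120:306]
cv2.imwrite("pics/sc.png",cv2.resize(a,None,fx=3,fy=3,interpolation=cv2.INTER_CUBIC)); cv2.imwrite("pics/tc.png",cv2.resize(b,None,fx=4.2,fy=4.2,interpolation=cv2.INTER_CUBIC))
```

```text
(no output)
```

View pics/sc.png

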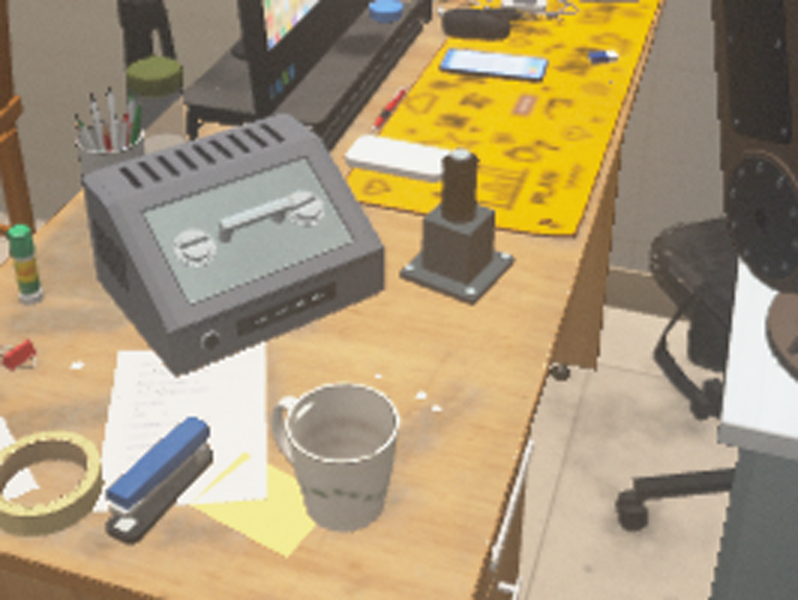

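View pics/tc.png

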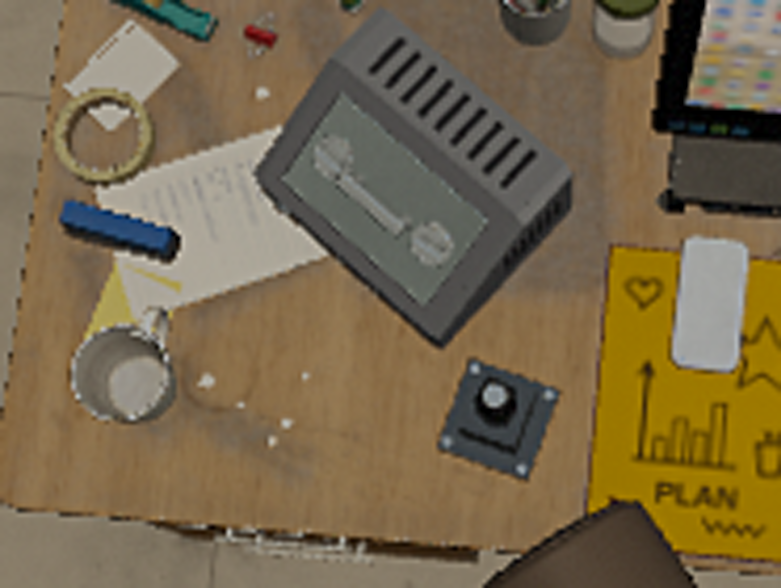

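```bash
cat > fit.py <<'E'
from h import *
S=6
def box(x0,x1,y0,y1,z0,z1): return np.array([[x,y,z] for x in(x0,x1) for y in(y0,y1) for z in(z0,z1)])
def cyl(r,z0,z1): return np.array([[r*np.cos(a),r*np.sin(a),z] for a in np.arange(0,6.28,.26) for z in(z0,z1)])
prof=[(-.1,0),(.1,0),(.1,.138),(.0308,.138),(-.1,.0625)]
UPS=[np.array([[x,y,z] for x,z in prof for y in(-.125,.125)])]
STAND=[box(-.048,.048,-.048,.048,0,.01),box(-.029,.029,-.029,.029,0,.075)]
DRV=[box(-.014,.014,-.014,.014,.004,.074),cyl(.019,0,.004),cyl(.012,.074,.078)]
def sdf(c,hulls,T):
    m=np.zeros((384*S,512*S),np.uint8)
    for h in hulls:
        p=np.array([proj(c,T(v)) for v in h]); p=((p+.5)*S-.5)
        cv2.fillConvexPoly(m,cv2.convexHull(np.round(p*16).astype(np.int32)).reshape(-1,1,2),255,shift=4)
    return (cv2.distanceTransform(m,cv2.DIST_L2,5)-cv2.distanceTransform(255-m,cv2.DIST_L2,5))/S
def mask(c,qs):
    m=np.zeros((384,512),np.uint8)
    for q in qs:
        f=outline_of(c,q)
        if f: m|=np.array(f[0]["pixels"]).astype(np.uint8)
    return m
def cont(m):
    big=cv2.resize(m*255,None,fx=S,fy=S,interpolation=cv2.INTER_NEAREST); big=cv2.GaussianBlur(big,(0,0),S*.7)
    k,_=cv2.findContours((big>127).astype(np.uint8),cv2.RETR_EXTERNAL,cv2.CHAIN_APPROX_NONE)
    return max(k,key=cv2.contourArea)[::3,0,:]
def fit(obs,hulls,x0,z=0.):
    "obs list of (cam,mask); x0 = x,y,yaw(rad)"
    cs=[(c,cont(m)) for c,m in obs if m.sum()>20]
    def res(x):
        ca,sa=np.cos(x[2]),np.sin(x[2]); R=np.array([[ca,-sa,0],[sa,ca,0],[0,0,1]])
        T=lambda v:R@v+np.array([x[0],x[1],z]); r=[]
        for c,k in cs:
            r.append(sdf(c,hulls,T)[k[:,1],k[:,0]])
        return np.concatenate(r)
    s=least_squares(res,x0,loss='soft_l1',f_scale=.5,x_scale=[.01,.01,.05],diff_step=[.002,.01,.02])
    return s.x,np.sqrt(np.mean(s.fun**2))
E
python3 - <<'E'
from fit import *
import pickle
cs=[read_camera(n) for n in("side","top")]
M={k:[mask(c,q) for c in cs] for k,q in dict(ups=["ups","cover","fastener_left_slot","fastener_right_slot"],cover=["cover","fastener_left_slot","fastener_right_slot"],st=["tool_stand"],dr=["screwdriver"]).items()}
for k in M: print(k,[m.sum() for m in M[k]])
pickle.dump((cs,M),open("m.pkl","wb"))
def show(n,hulls,x0,ob,z=0):
    for sel in ([0,1],[0],[1]):
        x,e=fit([(cs[i],ob[i]) for i in sel],hulls,x0,z); print(n,sel,np.round(x[:2],4),round(np.degrees(x[2]),1),round(e,2))
show("ups",UPS,[.67,.11,-.7],M["ups"])
show("stand",STAND+[DRV[0]+[0,0,.075]],[.44,.0,-.3],[M["st"][i]|M["dr"][i] for i in(0,1)])
for y in(-.3,.2,.7): show("drv",DRV,[.44,.0,y],M["dr"],.075)
sn,cn=.5,3**.5/2
Rc=np.array([[cn,0,-sn],[0,1,0],[sn,0,cn]]) # cover axes in ups
cov=[box(-.055,.055,-.095,.095,.0,.004)@Rc.T+np.array([-.035,0,.1])-Rc[:,2]*.004]
show("cover",cov,[.67,.11,-.7],M["cover"])
E
```

```text
ups [np.uint64(6396), np.uint64(3381)]
cover [np.uint64(2179), np.uint64(1188)]
st [np.uint64(720), np.uint64(1174)]
dr [np.uint64(247), np.uint64(84)]
ups [0, 1] [0.6666 0.1127] -37.3 0.76
ups [0] [0.6678 0.1124] -37.2 0.52
ups [1] [0.6624 0.1102] -37.8 0.63
stand [0, 1] [0.48   0.0598] -22.0 25.5
stand [0] [0.4496 0.0061] -17.0 0.91
stand [1] [0.6597 0.1426] -49.1 7.76
drv [0, 1] [0.4511 0.0071] -3.9 0.65
drv [0] [0.4512 0.0056] -7.9 0.76
drv [1] [0.451  0.0063] 43.5 0.49
drv [0, 1] [0.451  0.0063] 5.4 0.67
drv [0] [0.4504 0.0085] 5.8 0.73
drv [1] [0.4512 0.007 ] -5.6 0.49
drv [0, 1] [0.4518 0.0048] 35.0 0.73
drv [0] [0.4525 0.0014] 36.3 0.89
drv [1] [0.4509 0.008 ] 46.8 0.55
cover [0, 1] [0.6635 0.1123] -36.8 0.8
cover [0] [0.6648 0.1112] -36.5 0.97
cover [1] [0.6629 0.1119] -37.2 0.38
```

Emit:
{"api": "carry_out", "payload": {
  "deltas": [-0.23,0.28,0,0,1,-0.47,0.57,0,0,1,-0.7,0.86,0,0,1]
}}

```text
clock: 2.98
ee_pos: [0.3032, -0.4489, 0.2312]
ee_rot: [-180.0, 0.0, -158.7]
ft_force: [1.7, 0.7, 0.3]
width: 0.0853
grasp_force: 0.0
```

Emit:
{"api": "carry_out", "payload": {
  "deltas": [-0.23,0.28,0,0,1,-0.47,0.57,0,0,1,-0.7,0.86,0,0,1]
}}

```text
clock: 3.35
ee_pos: [0.361, -0.2703, 0.2317]
ee_rot: [-180.0, 0.1, -158.7]
ft_force: [2.0, 0.1, 0.2]
width: 0.0854
grasp_force: 0.0
```

Emit:
{"api": "carry_out", "payload": {
  "deltas": [-0.23,0.28,0,0,1,-0.47,0.57,0,0,1,-0.7,0.86,0,0,1,-0.7,0.86,0,0,1]
}}

```text
clock: 3.85
ee_pos: [0.4291, -0.0584, 0.2318]
ee_rot: [-180.0, 0.1, -158.6]
ft_force: [0.1, -0.5, 1.0]
width: 0.0854
grasp_force: 0.0
```

Run:
```python
from fit import *
import pickle
cs,M=pickle.load(open("m.pkl","rb"))
p,r,s=tool();print(p,r,s["joint_pos"].round(1),s["clock"])
c0=[(cs[i],M["dr"][i]) for i in(0,1)]
for y in range(-45,45,10):
    cc=[(c,cont(m)) for c,m in c0]
    out=[]
    def res(x):
        ca,sa=np.cos(np.radians(y)),np.sin(np.radians(y)); R=np.array([[ca,-sa,0],[sa,ca,0],[0,0,1]])
        return np.concatenate([sdf(c,DRV,lambda v:R@v+np.array([x[0],x[1],.075]))[k[:,1],k[:,0]] for c,k in cc])
    q=least_squares(res,[.451,.006],x_scale=.01,diff_step=[.002,.1]); print(y,q.x.round(4),round(q.cost,1))
# stand in top: dark plate via colour threshold
f=cs[1]["frame"][200:240,215:260].astype(int); m=np.zeros((384,512),np.uint8)
m[200:240,215:260]=((f.max(2)<95)&(f.max(2)-f.min(2)<40)); m=cv2.morphologyEx(m,cv2.MORPH_CLOSE,np.ones((5,5)))
print(m.sum(), fit([(cs[1],m)],STAND+[DRV[0]+[0,0,.075]],[.45,.006,-.3]), fit([(cs[1],m),(cs[0],M["st"][0]|M["dr"][0])],STAND+[DRV[0]+[0,0,.075]],[.45,.006,-.3]))
```

```text
[ 0.42914501 -0.05838571  0.23183569] [-1.79996309e+02  8.57333210e-02 -1.58560286e+02] [ 18.5  -3.2 -27.9  -0.  -65.1 -87.1] 3.85
-45 [0.451  0.0069] 53.6
-35 [0.4509 0.007 ] 63.8
-25 [0.4508 0.0066] 62.4
-15 [0.4509 0.007 ] 50.0
-5 [0.4508 0.0072] 36.8
5 [0.4508 0.0069] 37.4
15 [0.451  0.0069] 61.7
25 [0.4511 0.0067] 38.1
35 [0.451  0.0064] 40.1
548 (array([ 0.44732681,  0.00668809, -0.27235843]), np.float32(0.41212788)) (array([ 0.44883846,  0.00680465, -0.28371028]), np.float32(0.7741375))
```

Run:
```python
from h import *
a=cv2.imread("pics/side0.png")[192:255,245:300].astype(float); b=cv2.imread("pics/top0.png")[198:238,220:258].astype(float)
f=lambda a:np.clip(cv2.resize(a,(390,450),interpolation=cv2.INTER_CUBIC)*2,0,255)
cv2.imwrite("pics/z1.png",np.hstack([f(a),f(b)]))
```

```text
[ WARN:0@0.454] global loadsave.cpp:1063 imwrite_ Unsupported depth image for selected encoder is fallbacked to CV_8U.
```

View pics/z1.png

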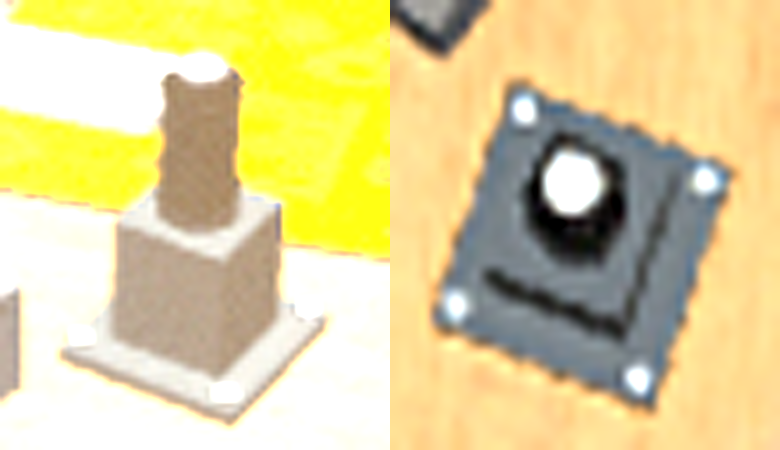

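Emit:
{"api": "carry_out", "payload": {
  "deltas": [-0.217,0.266,0,0.33,1,-0.217,0.266,0,0.33,1,-0.217,0.266,0,0.33,1]
}}

```text
clock: 4.22
ee_pos: [0.4496, 0.0048, 0.2312]
ee_rot: [-180.0, -0.0, -168.0]
ft_force: [-0.1, -0.3, -0.4]
width: 0.0856
grasp_force: 0.0
```

Emit:
{"api": "carry_out", "payload": {
  "deltas": [0,0,0.25,0,1,0,0,0.5,0,1,0,0,0.694,0,1,0,0,0.694,0,1]
}}

```text
clock: 4.72
ee_pos: [0.4474, 0.0023, 0.0906]
ee_rot: [-179.9, -0.3, -168.2]
ft_force: [-0.2, 0.2, 0.5]
width: 0.0856
grasp_force: 0.0
```

Emit:
{"api": "carry_out", "payload": {
  "deltas": [0,0,0,0,-0.3,0,0,0,0,-0.5,0,0,0,0,-1,0,0,0,0,-1,0,0,0,0,-1],
  "squeeze": 50
}}

```text
clock: 5.35
ee_pos: [0.4507, 0.0048, 0.0943]
ee_rot: [180.0, 0.2, -168.1]
ft_force: [-2.4, 0.6, 8.4]
width: 0.0368
grasp_force: 48.9
```

Emit:
{"api": "carry_out", "payload": {
  "deltas": [0,0,0,0,0.3,0,0,0,0.3,0.3,0,0,0,0.6,0.3,0,0,0,0.84,0.3,0,0,0,0.84,0.3]
}}

```text
clock: 5.98
ee_pos: [0.4498, 0.0045, 0.0928]
ee_rot: [180.0, 0.0, 167.8]
ft_force: [-0.1, 0.1, 0.2]
width: 0.0552
grasp_force: 0.0
```

Emit:
{"api": "carry_out", "payload": {
  "deltas": [0,0,0,0,-1,0,0,0,0,-1,0,0,0,0,-1,0,0,0,0,-1,0,0,0,0,-1],
  "squeeze": 50
}}

```text
clock: 6.6
ee_pos: [0.4499, 0.0044, 0.0928]
ee_rot: [180.0, 0.0, 167.8]
ft_force: [-0.1, -0.6, 6.6]
width: 0.0279
grasp_force: 44.8
```

Emit:
{"api": "carry_out", "payload": {
  "deltas": [0,0,-0.1,0,-1,0,0,-0.3,0,-1,0,0,-0.55,0,-1,0,0,-0.75,0,-1,0,0,-0.75,0,-1]
}}

```text
clock: 7.22
ee_pos: [0.451, 0.0049, 0.2451]
ee_rot: [179.8, 0.3, 167.8]
ft_force: [0.2, 0.1, -2.0]
width: 0.028
grasp_force: 44.7
```

Run:
```python
from h import *
p,r,s=tool();print(p,r,s["joint_pos"].round(1),s["clock"],s["width"])
cs=[read_camera(n) for n in("side","top")]
o=[]
for c in cs:
    f=tip_of(c,"driver_tip");print([(np.round(d["location"],1),round(d["conf"],2)) for d in f[:2]], proj(c,p-[0,0,.08]))
    if f:o.append((c,f[0]["location"]))
if len(o)==2:print(tri(o))
u,v=proj(cs[0],p-[0,0,.03]).astype(int)
a=cs[0]["frame"][v-40:v+40,u-40:u+40]
cv2.imwrite("pics/z2.png",cv2.resize(a,(560,560),interpolation=cv2.INTER_CUBIC))
```

```text
[0.45102593 0.0049346  0.24510787] [179.818577     0.25613544 167.80644282] [  25.8   -1.9  -25.     0.   -66.6 -128. ] 7.225 0.027992191893048666
[(array([275.1, 196.5]), 0.69)] [272.91246354 196.52202685]
[(array([211.9, 165. ]), 0.38)] [237.56153957 212.51011554]
[0.51091517 0.10107037 0.24276442]
```

View pics/z2.png

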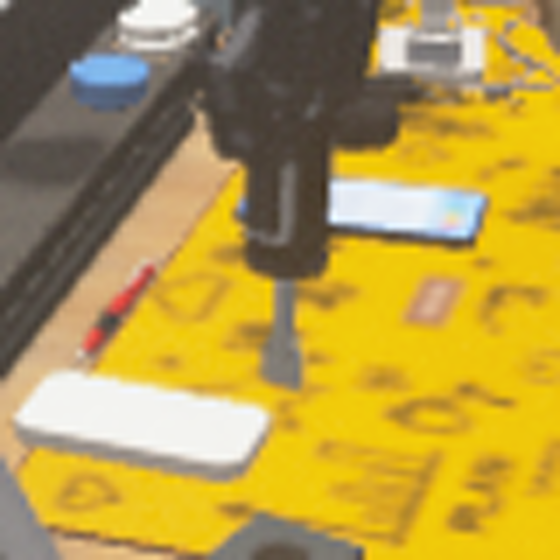

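```bash
cat >> fit.py <<'E'
sn,cn=.5,3**.5/2
Rc=np.array([[cn,0,-sn],[0,1,0],[sn,0,cn]])
toU=lambda h:h@Rc.T+np.array([-.035,0,.1])-Rc[:,2]*.004
BR=[toU(cyl(.016,.004,.012)+[0,s*.064,0]) for s in(1,-1)]+[toU(box(-.007,.007,-.04,.04,.025,.035))]+[toU(box(-.007,.007,s*.031-.007,s*.031+.007,.004,.03)) for s in(1,-1)]
PL=[toU(box(-.05,.05,-.09,.09,.004,.0041))]
def rend(c,hulls,x):
    ca,sa=np.cos(x[2]),np.sin(x[2]); R=np.array([[ca,-sa,0],[sa,ca,0],[0,0,1]]); m=np.zeros((384*S,512*S),np.uint8)
    for h in hulls:
        p=np.array([proj(c,R@v+[x[0],x[1],0]) for v in h]); p=((p+.5)*S-.5)
        cv2.fillConvexPoly(m,cv2.convexHull(np.round(p*16).astype(np.int32)).reshape(-1,1,2),255,shift=4)
    return cv2.resize(m,(512,384),interpolation=cv2.INTER_AREA)/255.
E
python3 - <<'E'
from fit import *
import pickle
from scipy.optimize import minimize
cs,M=pickle.load(open("m.pkl","rb"))
def cost(x,sel):
    t=0
    for i in sel:
        c=cs[i]; w=(rend(c,PL+BR,x)>.6); m=rend(c,BR,x)[w]; g=c["frame"].astype(float).mean(2)[w]
        t-=np.corrcoef(m,g)[0,1]
    return t
for sel in([0,1],[0],[1]):
    b=minimize(cost,[.665,.1124,-.6475],args=(sel,),method="Nelder-Mead",options=dict(initial_simplex=[[.665,.1124,-.6475],[.672,.1124,-.6475],[.665,.119,-.6475],[.665,.1124,-.6]],xatol=2e-4,fatol=1e-4))
    print(sel,b.x.round(4),np.degrees(b.x[2]).round(1),b.fun)
E
```

```text
[0, 1] [ 0.6616  0.1068 -0.6386] -36.6 -0.884536268768408
[0] [ 0.6649  0.0964 -0.6735] -38.6 -0.3474749669294914
[1] [ 0.666   0.1127 -0.6325] -36.2 -0.6997215854000981
```

Emit:
{"api": "carry_out", "payload": {
  "deltas": [0,0,0,-0.35,-1,0,0,0,-0.7,-1,0,0,0,-0.82,-1]
}}

```text
clock: 7.8
ee_pos: [0.4489, 0.0042, 0.2409]
ee_rot: [-180.0, -0.2, -168.5]
ft_force: [-0.7, -0.3, -1.6]
width: 0.0276
grasp_force: 44.6
```

Emit:
{"api": "carry_out", "payload": {
  "deltas": [0,0,0,-0.35,-1,0,0,0,-0.7,-1,0,0,0,-0.82,-1]
}}

```text
clock: 8.18
ee_pos: [0.4489, 0.0041, 0.2409]
ee_rot: [180.0, -0.2, -145.0]
ft_force: [0.2, -0.1, -1.7]
width: 0.028
grasp_force: 44.6
```

Emit:
{"api": "carry_out", "payload": {
  "deltas": [0,0,0,-0.35,-1,0,0,0,-0.7,-1,0,0,0,-0.81,-1,0,0,0,-0.81,-1]
}}

```text
clock: 8.68
ee_pos: [0.4491, 0.0042, 0.2412]
ee_rot: [179.9, -0.1, -122.1]
ft_force: [1.0, -0.7, -1.8]
width: 0.0279
grasp_force: 44.6
```

Run:
```python
from h import *
p,r,s=tool();print(p,r,s["joint_pos"].round(1),s["clock"],s["width"],s["ft_force"],s["wrist_torque"])
print(plan([.5970,.0835,.245]))
```

```text
[0.44906265 0.00418379 0.24120271] [ 1.79909362e+02 -1.16330803e-01 -1.22062632e+02] [ 25.8  -1.7 -25.3  -0.  -66.5 -57.9] 8.675 0.027857428857563083 [ 0.99291836 -0.67245072 -1.82166709] [ 0.01650966 -0.0316384  -0.01192616]
[-0.729 -0.416 -0.021]
```

Emit:
{"api": "carry_out", "payload": {
  "deltas": [-0.25,-0.14,0,0,-1,-0.5,-0.28,0,0,-1,-0.729,-0.416,0,0,-1,-0.729,-0.416,0.1,0,-1,-0.729,-0.416,0.2,0,-1]
}}

```text
clock: 9.3
ee_pos: [0.5975, 0.0841, 0.2001]
ee_rot: [179.9, -0.1, -122.1]
ft_force: [-1.0, -0.7, -1.5]
width: 0.0278
grasp_force: 44.9
```

Run:
```python
from h import *
p,r,s=tool();print(p,r,s["joint_pos"].round(1),s["clock"])
print(plan([.5970,.0835,.1815]))
c=read_camera("side")
u,v=proj(c,[.6,.083,.11]).astype(int); print(u,v,proj(c,[.5978,.0829,.1067]),proj(c,p-[0,0,.08]))
a=c["frame"][v-35:v+35,u-45:u+35]
cv2.imwrite("pics/z3.png",cv2.resize(a,(640,560),interpolation=cv2.INTER_CUBIC))
```

```text
[0.59751786 0.08405333 0.20010764] [ 1.79905241e+02 -1.26301733e-01 -1.22121841e+02] [ 26.5  15.2 -11.2  -0.  -63.8 -58.6] 9.3
[0.004 0.001 0.093]
220 215 [221.03652817 216.91330502] [220.82008069 213.5174772 ]
```

View pics/z3.png

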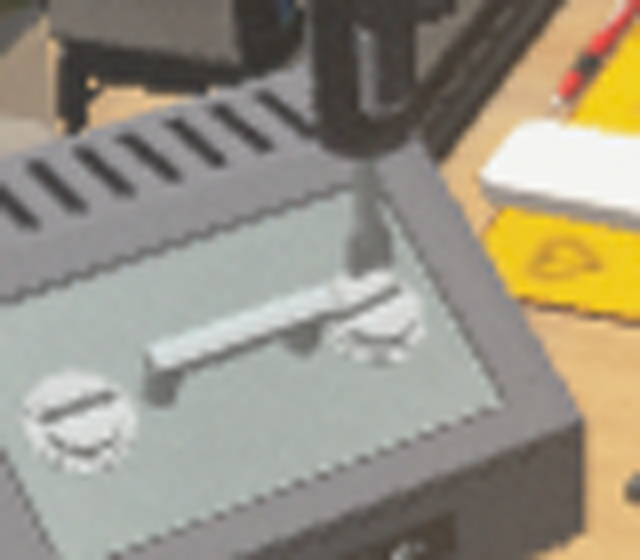

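Emit:
{"api": "carry_out", "payload": {
  "deltas": [0.004,0,0.03,0,-1,0.004,0,0.06,0,-1,0.004,0,0.08,0,-1,0.004,0,0.093,0,-1,0.004,0,0.093,0,-1]
}}

```text
clock: 9.98
ee_pos: [0.5966, 0.0835, 0.184]
ee_rot: [180.0, 0.0, -122.0]
ft_force: [-3.8, 3.5, 1.1]
width: 0.028
grasp_force: 45.7
```

Emit:
{"api": "carry_out", "payload": {
  "deltas": [-0.003,0,0.015,0,-1,-0.003,0,0.025,0,-1,-0.003,0,0.025,0,-1],
  "squeeze": 80
}}

```text
clock: 10.35
ee_pos: [0.5968, 0.084, 0.1802]
ee_rot: [180.0, 0.0, -122.0]
ft_force: [-8.1, 4.7, 9.8]
width: 0.0271
grasp_force: 73.3
```

Emit:
{"api": "carry_out", "payload": {
  "deltas": [0,0.003,-0.001,-0.2,-1,0,0.005,-0.002,-0.45,-1,0,0.007,-0.004,-0.7,-1,0,0.009,-0.005,-0.9,-1,0,0.009,-0.005,-0.9,-1]
}}

```text
clock: 10.98
ee_pos: [0.5952, 0.0845, 0.1811]
ee_rot: [180.0, -0.0, -96.2]
ft_force: [-6.4, 2.5, 9.9]
width: 0.0275
grasp_force: 73.8
```

Run:
```python
from h import *
p,r,s=tool();print(p,r,s["ft_force"],s["wrist_torque"],s["width"])
```

```text
[0.59524002 0.08447997 0.18111247] [ 1.79977985e+02 -1.22177928e-02 -9.61613451e+01] [-6.36362315  2.46522183  9.89014728] [ 0.92232236  3.41298354 -0.04701115] 0.027508617148629847
```

Emit:
{"api": "carry_out", "payload": {
  "deltas": [-0.001,0.002,-0.001,-0.2,-1,-0.002,0.003,-0.002,-0.45,-1,-0.003,0.005,-0.004,-0.7,-1,-0.004,0.006,-0.005,-0.9,-1,-0.004,0.006,-0.005,-0.9,-1]
}}

```text
clock: 11.6
ee_pos: [0.5939, 0.0846, 0.182]
ee_rot: [179.9, -0.1, -70.4]
ft_force: [-7.2, -0.4, 8.2]
width: 0.0274
grasp_force: 73.7
```

Run:
```python
from h import *
p,r,s=tool();print(p,r,s["ft_force"],s["wrist_torque"],s["width"])
```

```text
[0.59389321 0.08464165 0.18199293] [ 1.79909236e+02 -5.52327935e-02 -7.03841093e+01] [-7.17227675 -0.39232829  8.23891108] [-0.38237378  3.32902894 -0.11405582] 0.02739593840305308
```

Emit:
{"api": "carry_out", "payload": {
  "deltas": [-0.001,0,-0.001,-0.2,-1,-0.002,0.001,-0.003,-0.45,-1,-0.003,0.001,-0.005,-0.7,-1,-0.003,0.002,-0.005,-0.9,-1,-0.003,0.002,-0.005,-0.9,-1]
}}

```text
clock: 12.22
ee_pos: [0.5931, 0.0842, 0.1828]
ee_rot: [179.8, -0.0, -44.6]
ft_force: [-6.5, -3.7, 7.7]
width: 0.0274
grasp_force: 73.6
```

Emit:
{"api": "carry_out", "payload": {
  "deltas": [0,0,0,-0.2,-1,0,0,0,-0.4,-1,0,0,0,-0.6,-1,0,0,0,-0.6,-1]
}}

```text
clock: 12.72
ee_pos: [0.5933, 0.084, 0.183]
ee_rot: [179.8, -0.0, -27.4]
ft_force: [-6.7, -4.7, 8.9]
width: 0.0273
grasp_force: 73.5
```

Run:
```python
from h import *
p,r,s=tool();print(p,r,s["ft_force"],s["wrist_torque"],s["width"])
```

```text
[0.59333908 0.08402751 0.18298861] [ 1.79811586e+02 -3.96072955e-03 -2.74235307e+01] [-6.72830583 -4.68882587  8.91988008] [-1.88412976  2.82020711 -0.12600173] 0.027263815768129803
```

Emit:
{"api": "carry_out", "payload": {
  "deltas": [0,0,0,-0.2,-1,0,0,0,-0.35,-1,0,0,0,-0.35,-1]
}}

```text
clock: 13.1
ee_pos: [0.5935, 0.0839, 0.1831]
ee_rot: [179.8, 0.0, -17.4]
ft_force: [-6.7, -5.8, 8.6]
width: 0.0272
grasp_force: 73.5
```

Run:
```python
from h import *
p,r,s=tool();print(p,r,s["ft_force"],s["wrist_torque"],s["width"],s["clock"])
c=read_camera("side")
u,v=proj(c,[.6,.083,.11]).astype(int)
a=c["frame"][v-35:v+35,u-45:u+35]
cv2.imwrite("pics/z4.png",cv2.resize(a,(640,560),interpolation=cv2.INTER_CUBIC))
```

```text
[0.59348869 0.08387731 0.18310855] [ 1.79804465e+02  1.00686130e-02 -1.74167398e+01] [-6.66881123 -5.78178671  8.58331816] [-2.27115856  2.59852719 -0.21780203] 0.027151498269435886 13.1
```

View pics/z4.png

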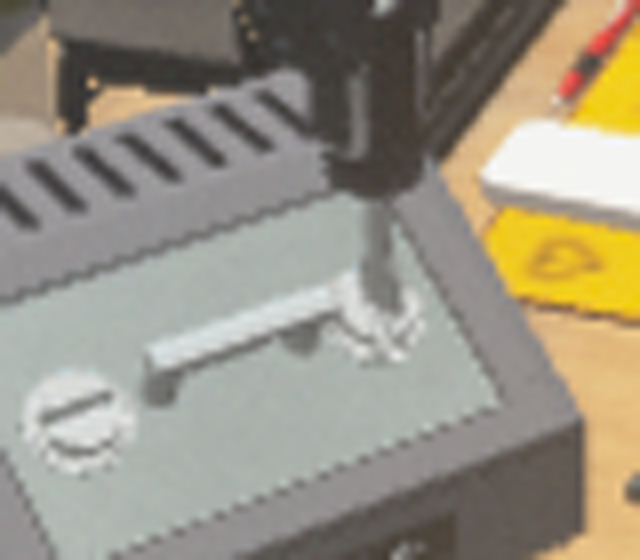

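Emit:
{"api": "carry_out", "payload": {
  "deltas": [0,0,0,0.2,-1,0,0,0,0.35,-1,0,0,-0.08,0.35,-1,0,0,-0.24,0.35,-1,0,0,-0.24,0.35,-1]
}}

```text
clock: 13.78
ee_pos: [0.5965, 0.0865, 0.2339]
ee_rot: [-179.7, -0.3, -27.4]
ft_force: [-0.1, 0.4, -1.6]
width: 0.0272
grasp_force: 72.5
```

Emit:
{"api": "carry_out", "payload": {
  "deltas": [0.05,-0.3,0,0.2,-1,0.116,-0.638,0,0.5,-1,0.116,-0.638,0,0.86,-1]
}}

```text
clock: 14.15
ee_pos: [0.6755, 0.1915, 0.228]
ee_rot: [179.9, 0.0, -52.2]
ft_force: [-1.5, -0.8, -1.9]
width: 0.027
grasp_force: 72.9
```

Emit:
{"api": "carry_out", "payload": {
  "deltas": [0,0,0,0.35,-1,0,0,0,0.7,-1,0,0,0,0.86,-1]
}}

```text
clock: 14.52
ee_pos: [0.674, 0.1887, 0.2296]
ee_rot: [-180.0, -0.0, -76.9]
ft_force: [-0.4, 0.3, -2.1]
width: 0.0273
grasp_force: 72.9
```

Emit:
{"api": "carry_out", "payload": {
  "deltas": [0,0,0,0.35,-1,0,0,0,0.7,-1,0,0,0,0.86,-1]
}}

```text
clock: 14.9
ee_pos: [0.674, 0.1886, 0.2298]
ee_rot: [-180.0, 0.0, -101.5]
ft_force: [-0.0, 0.2, -1.4]
width: 0.0273
grasp_force: 72.9
```

Emit:
{"api": "carry_out", "payload": {
  "deltas": [0,0,0,0.35,-1,0,0,0,0.7,-1,0,0,0,0.86,-1,0,0,0,0.86,-1]
}}

```text
clock: 15.4
ee_pos: [0.6739, 0.1885, 0.2297]
ee_rot: [-180.0, -0.0, -125.9]
ft_force: [0.6, -0.7, -2.2]
width: 0.0273
grasp_force: 72.9
```

Run:
```python
from fit import *
p,r,s=tool();print(p,r,s["joint_pos"].round(1),s["ft_force"],s["clock"],s["width"])
print(plan([.673,.1865,.200]))
```

```text
[0.67385662 0.18851597 0.22974887] [-1.79994296e+02 -8.09410850e-04 -1.25940376e+02] [ 31.5  22.9   4.    0.  -71.1 -67.5] [ 0.59266908 -0.73638147 -2.21110014] 15.4 0.02732467473171368
[ 0.011 -0.002  0.149]
```

Emit:
{"api": "carry_out", "payload": {
  "deltas": [0.011,-0.002,0.1,0,-1,0.011,-0.002,0.15,0,-1,0.011,-0.002,0.19,0,-1,0.011,-0.002,0.22,0,-1,0.011,-0.002,0.24,0,-1]
}}

```text
clock: 16.02
ee_pos: [0.6728, 0.1865, 0.1818]
ee_rot: [-180.0, 0.0, -126.0]
ft_force: [-1.2, 0.4, -1.4]
width: 0.0272
grasp_force: 73.1
```

Emit:
{"api": "carry_out", "payload": {
  "deltas": [0,0,0.01,0,-1,0,0,0.018,0,-1,0,0,0.026,0,-1,0,0,0.026,0,-1]
}}

```text
clock: 16.52
ee_pos: [0.673, 0.1866, 0.1799]
ee_rot: [-179.9, 0.1, -126.0]
ft_force: [-6.6, -0.5, 12.6]
width: 0.0276
grasp_force: 75.0
```

Emit:
{"api": "carry_out", "payload": {
  "deltas": [0,0.003,-0.001,-0.2,-1,0,0.005,-0.002,-0.45,-1,0,0.007,-0.004,-0.7,-1,0,0.009,-0.005,-0.9,-1,0,0.009,-0.005,-0.9,-1]
}}

```text
clock: 17.15
ee_pos: [0.6717, 0.1875, 0.1808]
ee_rot: [-179.9, 0.1, -100.1]
ft_force: [-5.4, -0.2, 13.0]
width: 0.0274
grasp_force: 74.9
```

Emit:
{"api": "carry_out", "payload": {
  "deltas": [-0.001,0.002,-0.001,-0.2,-1,-0.002,0.003,-0.002,-0.45,-1,-0.003,0.005,-0.004,-0.7,-1,-0.004,0.006,-0.005,-0.9,-1,-0.004,0.006,-0.005,-0.9,-1]
}}

```text
clock: 17.77
ee_pos: [0.6704, 0.1878, 0.1816]
ee_rot: [-179.9, -0.1, -74.4]
ft_force: [-4.5, -1.5, 12.2]
width: 0.0274
grasp_force: 75.0
```

Run:
```python
from h import *
p,r,s=tool();print(p,r,s["ft_force"],s["wrist_torque"],s["width"])
```

```text
[0.67044571 0.18775139 0.18164138] [-1.79905485e+02 -6.84256267e-02 -7.43695537e+01] [-4.47828714 -1.51952752 12.24153279] [-1.10751321  2.27360921 -0.16143286] 0.027388136286125863
```

Emit:
{"api": "carry_out", "payload": {
  "deltas": [-0.001,0,-0.001,-0.2,-1,-0.002,0.001,-0.003,-0.45,-1,-0.003,0.001,-0.005,-0.7,-1,-0.003,0.002,-0.005,-0.9,-1,-0.003,0.002,-0.005,-0.9,-1]
}}

```text
clock: 18.4
ee_pos: [0.6695, 0.1875, 0.1824]
ee_rot: [180.0, -0.1, -48.6]
ft_force: [-4.1, -4.5, 11.1]
width: 0.0276
grasp_force: 75.0
```

Emit:
{"api": "carry_out", "payload": {
  "deltas": [0,0,0,-0.2,-1,0,0,0,-0.4,-1,0,0,0,-0.6,-1,0,0,0,-0.7,-1,0,0,0,-0.7,-1]
}}

```text
clock: 19.02
ee_pos: [0.6696, 0.1868, 0.1826]
ee_rot: [179.9, -0.1, -28.6]
ft_force: [-5.6, -6.0, 11.6]
width: 0.0267
grasp_force: 75.1
```

Emit:
{"api": "carry_out", "payload": {
  "deltas": [0,0,0,-0.2,-1,0,0,0,-0.4,-1,0,0,0,-0.4,-1]
}}

```text
clock: 19.4
ee_pos: [0.6698, 0.1866, 0.1827]
ee_rot: [179.9, -0.1, -17.1]
ft_force: [-5.1, -6.7, 11.7]
width: 0.0275
grasp_force: 75.0
```

Run:
```python
from h import *
p,r,s=tool();print(p,r,s["ft_force"],s["wrist_torque"],s["width"])
```

```text
[0.66977168 0.18663598 0.18272636] [ 1.79853425e+02 -1.10930239e-01 -1.70948141e+01] [-5.06104572 -6.69883128 11.69748009] [-3.17487082  2.19829508 -0.11527494] 0.027502783323365382
```

Emit:
{"api": "carry_out", "payload": {
  "deltas": [0,0,0,-0.2,-1,0,0,0,-0.35,-1,0,0,0,-0.35,-1]
}}

```text
clock: 19.77
ee_pos: [0.67, 0.1864, 0.1828]
ee_rot: [179.8, -0.1, -7.1]
ft_force: [-4.2, -8.5, 12.2]
width: 0.027
grasp_force: 74.9
```

Run:
```python
from h import *
p,r,s=tool();print(p,r,s["ft_force"],s["wrist_torque"],s["width"],s["joint_pos"].round(0))
c=read_camera("side")
u,v=proj(c,[.64,.14,.11]).astype(int)
a=c["frame"][v-35:v+35,u-40:u+40]
cv2.imwrite("pics/z5.png",cv2.resize(a,(640,560),interpolation=cv2.INTER_CUBIC))
```

```text
[0.66998    0.18644564 0.18282707] [ 1.79828540e+02 -1.05190189e-01 -7.09535183e+00] [-4.15023581 -8.52775977 12.17355357] [-3.50504095  1.8624613  -0.17500711] 0.027048094032905864 [ 32.  24.  -0.   0. -66.  51.]
```

View pics/z5.png

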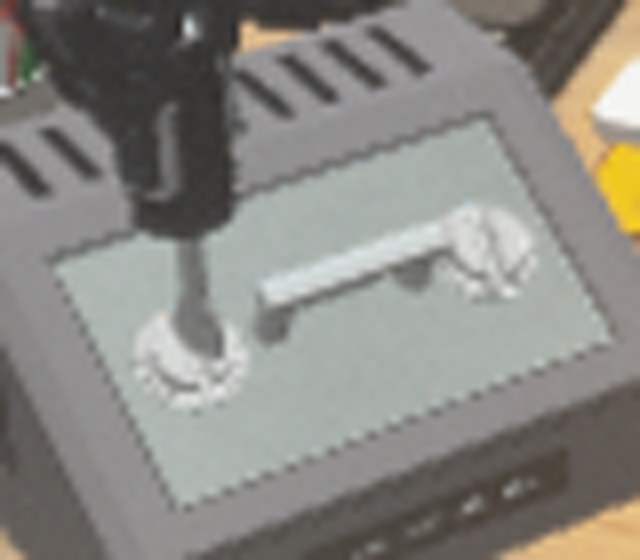

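Emit:
{"api": "carry_out", "payload": {
  "deltas": [0,0,0,0.2,-1,0,0,0,0.5,-1,0,0,-0.06,0.5,-1,0,0,-0.15,0.5,-1,-0.15,0.2,-0.24,0.5,-1]
}}

```text
clock: 20.45
ee_pos: [0.6362, 0.1545, 0.2279]
ee_rot: [-180.0, -0.0, -21.2]
ft_force: [-0.2, -1.4, -2.5]
width: 0.0273
grasp_force: 73.1
```

Emit:
{"api": "carry_out", "payload": {
  "deltas": [-0.2,0.3,0,0,-1,-0.3,0.4,0,0,-1,-0.3,0.4,0,0,-1]
}}

```text
clock: 20.82
ee_pos: [0.5485, 0.0998, 0.23]
ee_rot: [-179.9, -0.1, -21.4]
ft_force: [0.4, 0.8, -1.0]
width: 0.0274
grasp_force: 73.2
```

Run:
```python
from h import *
p,r,s=tool();print(p,r,s["clock"],s["joint_pos"].round(0))
c=read_camera("side")
u,v=proj(c,[.64,.14,.11]).astype(int)
a=c["frame"][v-30:v+30,u-40:u+40]
cv2.imwrite("pics/z6.png",cv2.resize(a,(800,600),interpolation=cv2.INTER_CUBIC))
```

```text
[0.5484786  0.09975448 0.22998351] [-1.79863428e+02 -9.72558548e-02 -2.13654269e+01] 20.825 [ 30.   9. -15.  -0. -66.  38.]
```

View pics/z6.png

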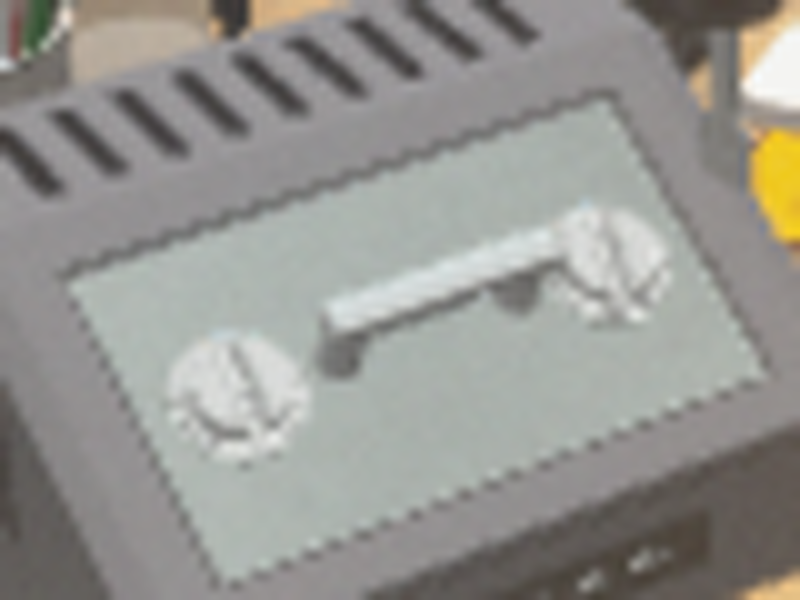

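Emit:
{"api": "carry_out", "payload": {
  "deltas": [-0.1,0.2,-0.075,0.2,-1,-0.2,0.42,-0.075,0.5,-1,-0.285,0.623,-0.075,0.8,-1,-0.285,0.623,-0.075,1,-1]
}}

```text
clock: 21.38
ee_pos: [0.4506, 0.0046, 0.2439]
ee_rot: [-179.9, -0.0, -50.3]
ft_force: [0.8, -0.5, -1.4]
width: 0.0273
grasp_force: 73.1
```

Emit:
{"api": "carry_out", "payload": {
  "deltas": [0,0,0,0.35,-1,0,0,0,0.7,-1,0,0,0,1,-1]
}}

```text
clock: 21.75
ee_pos: [0.4525, 0.0062, 0.2434]
ee_rot: [-179.9, 0.0, -79.0]
ft_force: [-0.2, 0.4, -1.9]
width: 0.0274
grasp_force: 73.1
```

Emit:
{"api": "carry_out", "payload": {
  "deltas": [0,0,0,0.35,-1,0,0,0,0.7,-1,0,0,0,1,-1]
}}

```text
clock: 22.12
ee_pos: [0.4526, 0.0062, 0.2434]
ee_rot: [-180.0, 0.0, -107.6]
ft_force: [-0.4, -0.3, -2.8]
width: 0.0271
grasp_force: 73.1
```

Emit:
{"api": "carry_out", "payload": {
  "deltas": [0,0,0,0.35,-1,0,0,0,0.7,-1,0,0,0,1,-1]
}}

```text
clock: 22.5
ee_pos: [0.4525, 0.0062, 0.2433]
ee_rot: [-180.0, 0.0, -136.3]
ft_force: [-0.4, -0.2, -1.3]
width: 0.027
grasp_force: 73.1
```

Emit:
{"api": "carry_out", "payload": {
  "deltas": [0,0,0,0.35,-1,0,0,0,0.7,-1,0,0,0,1,-1]
}}

```text
clock: 22.88
ee_pos: [0.4525, 0.0062, 0.2434]
ee_rot: [-180.0, 0.0, -164.9]
ft_force: [0.7, -0.5, -0.5]
width: 0.0269
grasp_force: 73.1
```

Emit:
{"api": "carry_out", "payload": {
  "deltas": [0,0,0,0.35,-1,0,0,0,0.7,-1,0,0,0,0.96,-1,0,0,0,0.96,-1]
}}

```text
clock: 23.38
ee_pos: [0.4523, 0.0061, 0.2432]
ee_rot: [180.0, 0.0, 167.9]
ft_force: [-0.0, 0.4, -2.0]
width: 0.0275
grasp_force: 73.2
```

Run:
```python
from h import *
p,r,s=tool();print(p,r,s["clock"],s["joint_pos"].round(0)); print(plan([.4499,.0048,.095]))
c=read_camera("side")
f=tip_of(c,"driver_tip")[:2];print([(d["location"],d["conf"]) for d in f], proj(c,p-[0,0,.08]))
```

```text
[0.4522891  0.00608087 0.24319013] [1.79984126e+02 3.31451047e-02 1.67916178e+02] 23.375 [  26.   -2.  -25.    0.  -67. -128.]
[ 0.011 -0.009  0.741]
[([274.5, 195.2], 0.78), ([202.6, 248.6], 0.55)] [272.41155796 197.15890376]
```

Emit:
{"api": "carry_out", "payload": {
  "deltas": [0.011,-0.009,0.15,0,-1,0.011,-0.009,0.3,0,-1,0.011,-0.009,0.38,0,-1,0.011,-0.009,0.45,0,-1,0.011,-0.009,0.5,0,-1]
}}

```text
clock: 24.1
ee_pos: [0.4489, 0.0043, 0.1422]
ee_rot: [-180.0, 0.0, 167.9]
ft_force: [-0.6, -0.0, -1.1]
width: 0.0273
grasp_force: 73.2
```

Emit:
{"api": "carry_out", "payload": {
  "deltas": [0,0,0.08,0,-1,0,0,0.16,0,-1,0,0,0.21,0,-1,0,0,0.235,0,-1,0,0,0.245,0,-1]
}}

```text
clock: 24.72
ee_pos: [0.4489, 0.0043, 0.0938]
ee_rot: [180.0, 0.0, 167.8]
ft_force: [0.3, 0.1, -1.4]
width: 0.0272
grasp_force: 73.2
```

Emit:
{"api": "carry_out", "payload": {
  "deltas": [0,0,0.005,0,-1,0,0,0.01,0,-1,0,0,0.01,0,-1]
}}

```text
clock: 25.1
ee_pos: [0.449, 0.0043, 0.0929]
ee_rot: [180.0, 0.1, 167.8]
ft_force: [-4.8, 0.4, 8.9]
width: 0.0276
grasp_force: 74.8
```

Emit:
{"api": "carry_out", "payload": {
  "deltas": [0,0,-0.005,0,-0.2,0,0,-0.005,0,0.2,0,0,-0.005,0,0.4,0,0,-0.1,0,0.4,0,0,-0.3,0,0.4]
}}

```text
clock: 25.72
ee_pos: [0.4474, 0.0037, 0.151]
ee_rot: [-179.9, -0.2, 167.8]
ft_force: [0.4, 0.4, 0.6]
width: 0.0598
grasp_force: 0.0
```

Emit:
{"api": "carry_out", "payload": {
  "deltas": [0,0,-0.3,0,0,0,0,-0.6,0,0,0,0,-0.6,-0.2,0,0,0,-0.6,-0.5,0,0,0,-0.6,-0.76,0]
}}

```text
clock: 26.35
ee_pos: [0.4485, 0.0042, 0.2718]
ee_rot: [180.0, 0.0, -170.2]
ft_force: [0.5, -0.4, -0.3]
width: 0.0426
grasp_force: 0.0
```

Emit:
{"api": "carry_out", "payload": {
  "deltas": [0,0,0,-0.35,0,0,0,0,-0.7,0,0,0,0,-0.76,0]
}}

```text
clock: 26.72
ee_pos: [0.4486, 0.0041, 0.2716]
ee_rot: [180.0, -0.0, -148.7]
ft_force: [0.2, 0.3, 0.4]
width: 0.0428
grasp_force: 0.0
```

Emit:
{"api": "carry_out", "payload": {
  "deltas": [0,0,0,-0.35,0,0,0,0,-0.7,0,0,0,0,-0.76,0,0,0,0,-0.76,0]
}}

```text
clock: 27.22
ee_pos: [0.4486, 0.0042, 0.2717]
ee_rot: [180.0, -0.0, -127.1]
ft_force: [-0.7, -0.8, -0.9]
width: 0.0427
grasp_force: 0.0
```

Run:
```python
from fit import *
p,r,s=tool();print(p,r,s["clock"],s["width"],s["joint_pos"].round(0)); print(plan([.6266,.1413,p[2]]))
c=read_camera("side")
m=mask(c,["screwdriver"]); print(m.sum(), fit([(c,m)],DRV,[.449,.005,0.17],.075))
```

```text
[0.44859824 0.00417042 0.27166422] [ 1.79997568e+02 -4.52654328e-03 -1.27144807e+02] 27.225 0.04273106557301374 [ 26.  -3. -22.  -0. -71. -63.]
[-1.084 -0.295 -0.   ]
218 (array([0.44642513, 0.0034804 , 0.21300133]), np.float32(0.86242384))
```

Emit:
{"api": "carry_out", "payload": {
  "deltas": [-0.28,-0.1,0,0,0,-0.58,-0.2,0,0,0,-0.88,-0.295,0,0,0,-1,-0.295,0.2,0,0,-1,-0.295,0.4,0,0]
}}

```text
clock: 27.95
ee_pos: [0.617, 0.1302, 0.1896]
ee_rot: [180.0, -0.0, -127.0]
ft_force: [-0.0, -0.3, -0.8]
width: 0.0426
grasp_force: 0.0
```

Emit:
{"api": "carry_out", "payload": {
  "deltas": [-0.084,0,0.1,0,0,-0.084,0,0.2,0,0,-0.084,0,0.25,0,0,-0.084,0,0.25,0,0]
}}

```text
clock: 28.45
ee_pos: [0.6261, 0.1422, 0.1417]
ee_rot: [-180.0, -0.0, -126.9]
ft_force: [-0.7, -0.2, -0.3]
width: 0.0427
grasp_force: 0.0
```

Run:
```python
from h import *
p,r,s=tool();print(p,r,s["clock"],s["width"],s["ft_force"]); print(plan([.6266,.1413,.1095]))
c=read_camera("side"); print(proj(c,[.6266,.1413,.1225]),proj(c,p))
u,v=proj(c,[.63,.14,.12]).astype(int)
a=c["frame"][v-30:v+30,u-40:u+40]
cv2.imwrite("pics/z7.png",cv2.resize(a,(800,600),interpolation=cv2.INTER_CUBIC))
```

```text
[0.62612692 0.14220029 0.14167959] [-1.79999684e+02 -2.37784817e-02 -1.26927075e+02] 28.45 0.04265003859479834 [-0.65548564 -0.16405676 -0.34168674]
[ 0.002 -0.005  0.161]
[204.75167033 220.76530779] [204.39788484 215.6022919 ]
```

View pics/z7.png

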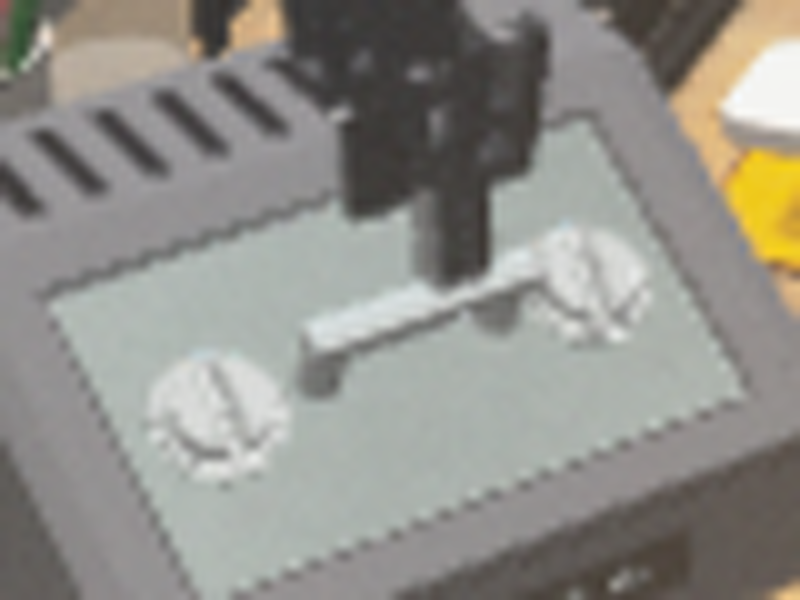

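Emit:
{"api": "carry_out", "payload": {
  "deltas": [0.002,-0.003,0.06,0,0,0.002,-0.003,0.12,0,0,0.002,-0.003,0.161,0,0,0.002,-0.003,0.161,0,0]
}}

```text
clock: 29.0
ee_pos: [0.6257, 0.1411, 0.1084]
ee_rot: [180.0, -0.1, -126.9]
ft_force: [-0.5, -0.0, -0.3]
width: 0.0426
grasp_force: 0.0
```

Emit:
{"api": "carry_out", "payload": {
  "deltas": [0,0,0,0,-0.5,0,0,0,0,-1,0,0,0,0,-1,0,0,0,0,-1,0,0,0,0,-1],
  "squeeze": 40
}}

```text
clock: 29.62
ee_pos: [0.6257, 0.1421, 0.11]
ee_rot: [180.0, 0.0, -126.9]
ft_force: [-3.9, 2.5, 1.7]
width: 0.0145
grasp_force: 38.9
```

Emit:
{"api": "carry_out", "payload": {
  "deltas": [0,0.025,-0.043,0,-1,0,0.05,-0.087,0,-1,0,0.075,-0.13,0,-1,0,0.1,-0.173,0,-1,0,0.125,-0.217,0,-1]
}}

```text
clock: 30.25
ee_pos: [0.6059, 0.1567, 0.1536]
ee_rot: [-180.0, 0.0, -126.9]
ft_force: [0.6, -0.2, -4.0]
width: 0.0147
grasp_force: 39.2
```

Run:
```python
from h import *
p,r,s=tool();print(p,r,s["clock"],s["width"],s["ft_force"],s["grasp_force"])
c=read_camera("side")
for q in("cover","isolator_knob"): print(q,[(d["location"],d["conf"]) for d in find_in(c,q)[:1]])
u,v=proj(c,[.62,.14,.12]).astype(int)
a=c["frame"][v-45:v+45,u-60:u+60]
cv2.imwrite("pics/z8.png",cv2.resize(a,(800,600),interpolation=cv2.INTER_CUBIC))
```

```text
[0.60592819 0.15669236 0.15364455] [-1.79996215e+02  1.54980322e-02 -1.26898549e+02] 30.25 0.014688019315849647 [ 0.58089427 -0.22332607 -3.95593133] 39.17781561613083
cover [([200.6, 222.2], 0.94)]
isolator_knob []
```

View pics/z8.png

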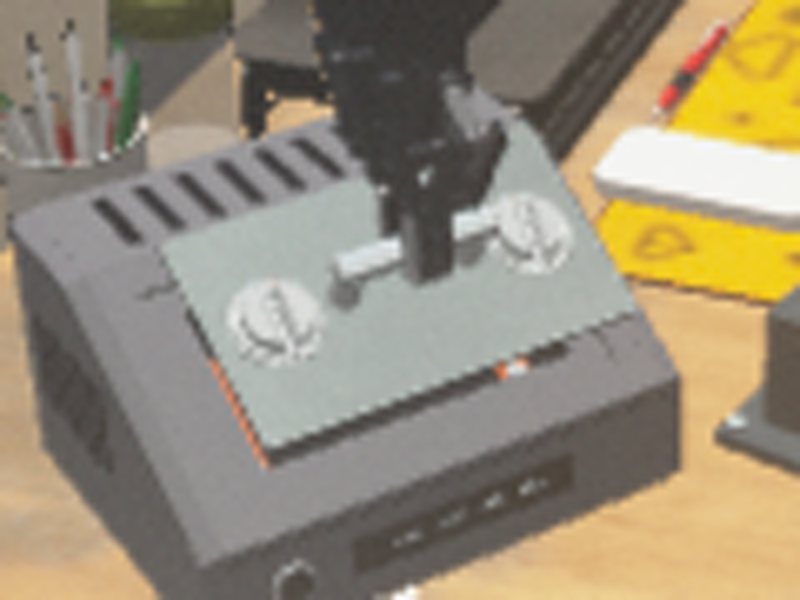

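Emit:
{"api": "carry_out", "payload": {
  "deltas": [0,0.02,-0.12,0,-1,0,0.05,-0.25,0,-1,0,0.08,-0.38,0,-1,0,0.1,-0.5,0,-1,0,0.1,-0.63,0,-1]
}}

```text
clock: 31.02
ee_pos: [0.5898, 0.1684, 0.2791]
ee_rot: [180.0, -0.0, -126.9]
ft_force: [0.6, 0.2, -3.8]
width: 0.0147
grasp_force: 39.3
```

Emit:
{"api": "carry_out", "payload": {
  "deltas": [0.1,-0.06,0,0,-1,0.25,-0.14,0,0,-1,0.41,-0.23,0,0,-1,0.58,-0.32,0,0,-1,0.75,-0.415,0,0,-1]
}}

```text
clock: 31.65
ee_pos: [0.5653, -0.0034, 0.2776]
ee_rot: [179.9, -0.1, -126.9]
ft_force: [0.9, 0.5, -3.4]
width: 0.0144
grasp_force: 39.3
```

Emit:
{"api": "carry_out", "payload": {
  "deltas": [0.15,-0.083,0,0,-1,0.3,-0.166,0,0,-1,0.45,-0.249,0,0,-1,0.6,-0.332,0,0,-1,0.75,-0.415,0,0,-1]
}}

```text
clock: 32.28
ee_pos: [0.5414, -0.1728, 0.2776]
ee_rot: [179.9, -0.0, -126.9]
ft_force: [0.1, -0.2, -3.6]
width: 0.0142
grasp_force: 39.3
```

Emit:
{"api": "carry_out", "payload": {
  "deltas": [0.15,-0.083,0,0,-1,0.3,-0.166,0,0,-1,0.45,-0.249,0,0,-1,0.63,-0.35,0,0,-1,0.75,-0.415,0,0,-1]
}}

```text
clock: 32.9
ee_pos: [0.5174, -0.3429, 0.2773]
ee_rot: [179.9, -0.0, -127.0]
ft_force: [0.1, 0.9, -3.0]
width: 0.0143
grasp_force: 39.3
```

Emit:
{"api": "carry_out", "payload": {
  "deltas": [0,0,0,0.15,-1,0,0,0,0.35,-1,0,0,0,0.6,-1,0,0,0,0.85,-1,0,0,0,0.93,-1]
}}

```text
clock: 33.52
ee_pos: [0.5178, -0.3412, 0.2773]
ee_rot: [179.9, -0.1, -153.7]
ft_force: [0.1, 0.1, -2.9]
width: 0.0145
grasp_force: 39.3
```

Emit:
{"api": "carry_out", "payload": {
  "deltas": [0,0,0,0.2,-1,0,0,0,0.45,-1,0,0,0,0.7,-1,0,0,0,0.93,-1,0,0,0,0.93,-1]
}}

```text
clock: 34.15
ee_pos: [0.5181, -0.3412, 0.2776]
ee_rot: [179.9, -0.1, 179.8]
ft_force: [0.5, 1.0, -3.9]
width: 0.0148
grasp_force: 39.3
```

Run:
```python
from h import *
p,r,s=tool();print(p,r,s["clock"],s["width"],s["ft_force"],s["grasp_force"]); print(plan([.52,-.34,.10]))
cs=[read_camera(n) for n in("side","top")]
for c in cs:
  for q in("cover","isolator_knob"): print(q,[(d["location"],d["conf"]) for d in tip_of(c,q)[:1]])
  a=outline_of(c,"cover")
  if a: print(cv2.minAreaRect(np.argwhere(a[0]["pixels"])[:,::-1].astype(np.float32)))
```

```text
[ 0.518074   -0.34118378  0.27760723] [ 1.79949029e+02 -1.02768722e-01  1.79820008e+02] 34.15 0.014751738015655306 [ 0.47496983  1.00129874 -3.85218877] 39.3156324326992
[-0.011  0.005  0.888]
cover [([282.6, 127.8], 0.79)]
isolator_knob [([199.8, 230.2], 0.39)]
((281.4608459472656, 128.0220489501953), (52.17845916748047, 23.658554077148438), 4.289153575897217)
cover [([343.2, 196.9], 0.69)]
isolator_knob [([153.1, 206.7], 0.74)]
((339.6190185546875, 200.52476501464844), (30.2957763671875, 48.08155059814453), 2.2906100749969482)
```

Emit:
{"api": "carry_out", "payload": {
  "deltas": [0,0,0.2,0,-1,0,0,0.4,0,-1,0,0,0.6,0,-1,0,0,0.8,0,-1,0,0,0.95,0,-1]
}}

```text
clock: 35.17
ee_pos: [0.5187, -0.3407, 0.0872]
ee_rot: [180.0, -0.1, 179.8]
ft_force: [0.9, 0.0, -3.5]
width: 0.0144
grasp_force: 39.3
```

Emit:
{"api": "carry_out", "payload": {
  "deltas": [0,0,0.04,0,-1,0,0,0.08,0,-1,0,0,0.12,0,-1],
  "squeeze": 25
}}

```text
clock: 35.55
ee_pos: [0.5201, -0.3412, 0.0658]
ee_rot: [-180.0, 0.1, 179.8]
ft_force: [0.1, 0.5, -3.2]
width: 0.0147
grasp_force: 39.3
```

Emit:
{"api": "carry_out", "payload": {
  "deltas": [0,0,0.025,0,-1,0,0,0.05,0,-1,0,0,0.05,0,-1],
  "squeeze": 20
}}

```text
clock: 35.92
ee_pos: [0.519, -0.3408, 0.0547]
ee_rot: [180.0, -0.0, 179.8]
ft_force: [-0.4, -0.2, -2.6]
width: 0.0144
grasp_force: 39.3
```

Emit:
{"api": "carry_out", "payload": {
  "deltas": [0,0,0.02,0,-1,0,0,0.04,0,-1,0,0,0.05,0,-1,0,0,0.05,0,-1]
}}

```text
clock: 36.42
ee_pos: [0.5195, -0.342, 0.0469]
ee_rot: [-179.9, 0.1, 179.9]
ft_force: [-3.5, -0.7, 11.4]
width: 0.0142
grasp_force: 39.9
```

Run:
```python
from h import *
p,r,s=tool();print(p,r,s["ft_force"],s["wrist_torque"],s["width"],s["grasp_force"])
c=read_camera("top");a=outline_of(c,"cover")[0]["pixels"]
x,y=np.argwhere(a)[:,1],np.argwhere(a)[:,0]; print(x.min(),x.max(),y.min(),y.max())
for z in (.02,.05): print(onz(c,[x.min()-.5,200],z)[1],onz(c,[x.max()+.5,200],z)[1],onz(c,[x.mean(),y.min()-.5],z)[0],onz(c,[x.mean(),y.max()+.5],z)[0])
```

```text
[ 0.51953046 -0.3419678   0.04687375] [-1.79896839e+02  6.52140010e-02  1.79857732e+02] [-3.54922035 -0.6987457  11.43419672] [-0.07737939  1.63911877 -0.02625237] 0.014246827036821574 39.935670644044876
314 340 195 232
-0.29747467819388096 -0.40896295213537953 0.5803799459434386 0.42226926184477476
-0.2934041192980292 -0.40293205344888533 0.5738621743419525 0.41853160921371
```

Emit:
{"api": "carry_out", "payload": {
  "deltas": [0,0,0.01,0,-1,0,0,0.02,0,-1,0,0,0.02,0,-1]
}}

```text
clock: 36.9
ee_pos: [0.5198, -0.3442, 0.0456]
ee_rot: [-179.7, 0.2, 179.9]
ft_force: [-11.1, -6.9, 26.6]
width: 0.0142
grasp_force: 40.0
```

Run:
```python
from fit import *
p,r,s=tool();print(p,r,s["ft_force"],s["wrist_torque"],s["width"],s["grasp_force"],s["clock"])
c=read_camera("side");a=outline_of(c,"cover")[0]["pixels"]
k=cont(a.astype(np.uint8))/S-.5
q=cv2.approxPolyDP(k.astype(np.float32).reshape(-1,1,2),2.0,True)[:,0]; print(q.round(1).tolist())
for P in [(x,y) for x in(.425,.615) for y in(-.395,-.285)]: print(P,proj(c,[*P,.02]).round(1))
```

```text
[ 0.51984703 -0.34417893  0.04557783] [-1.79709883e+02  1.54556394e-01  1.79910052e+02] [-11.13047751  -6.93724296  26.61786526] [-2.68438534  3.89769945 -0.12776658] 0.014196102109065235 39.96379762887955 36.9
[[259.79998779296875, 168.6999969482422], [255.8000030517578, 188.1999969482422], [293.29998779296875, 194.3000030517578], [299.20001220703125, 192.8000030517578], [303.20001220703125, 173.8000030517578], [283.70001220703125, 169.5], [280.20001220703125, 179.1999969482422], [276.70001220703125, 180.5], [271.29998779296875, 169.0]]
(0.425, -0.395) [303.3 183. ]
(0.425, -0.285) [297.7 195.2]
(0.615, -0.395) [259.9 176.6]
(0.615, -0.285) [252. 188.]
```

Emit:
{"api": "carry_out", "payload": {
  "deltas": [0,0,0,0,-0.63,0,0,0,0,-0.6,0,0,0,0,-0.57,0,0,0,0,-0.5,0,0,0,0,-0.4]
}}

```text
clock: 37.62
ee_pos: [0.5193, -0.3407, 0.0406]
ee_rot: [180.0, -0.0, 179.8]
ft_force: [1.4, -2.0, -0.7]
width: 0.0255
grasp_force: 0.8
```

Run:
```python
from fit import *
p,r,s=tool();print(p,r,s["ft_force"],s["width"],s["grasp_force"],s["clock"])
c=read_camera("side");a=outline_of(c,"cover")[0]["pixels"]
k=cont(a.astype(np.uint8))/S-.5
q=cv2.approxPolyDP(k.astype(np.float32).reshape(-1,1,2),2.0,True)[:,0]; print(q.round(1).tolist())
```

```text
[ 0.51929896 -0.3407105   0.04055503] [ 1.79991725e+02 -1.26961909e-02  1.79828859e+02] [ 1.38713633 -1.95086356 -0.71292389] 0.025530557349876783 0.769477067515254 37.625
[[254.5, 185.6999969482422], [261.29998779296875, 189.3000030517578], [297.29998779296875, 193.3000030517578], [303.29998779296875, 174.8000030517578], [284.0, 171.6999969482422], [280.20001220703125, 181.1999969482422], [276.70001220703125, 182.5], [270.0, 169.6999969482422], [262.5, 168.5]]
```

Emit:
{"api": "carry_out", "payload": {
  "deltas": [0,-0.025,0,0,-0.4,0,-0.05,0,0,-0.4,0,-0.075,0,0,-0.4,0,-0.1,0,0,-0.4,0,-0.125,0,0,-0.4]
}}

```text
clock: 38.35
ee_pos: [0.519, -0.3662, 0.0409]
ee_rot: [180.0, -0.0, 179.8]
ft_force: [-0.6, 1.1, -0.4]
width: 0.0257
grasp_force: 0.0
```

Run:
```python
from fit import *
p,r,s=tool();print(p,r,s["ft_force"],s["width"],s["grasp_force"],s["clock"])
c=read_camera("side");a=outline_of(c,"cover")[0]["pixels"]
k=cont(a.astype(np.uint8))/S-.5
q=cv2.approxPolyDP(k.astype(np.float32).reshape(-1,1,2),2.0,True)[:,0]; print(q.round(1).tolist())
```

```text
[ 0.5190253  -0.36618655  0.04091152] [ 1.79990070e+02 -3.54589188e-03  1.79807952e+02] [-0.55635998  1.10284973 -0.35216154] 0.02565555919356024 0.0 38.35
[[255.5, 184.5], [297.20001220703125, 192.3000030517578], [303.29998779296875, 180.6999969482422], [283.29998779296875, 175.5], [278.5, 180.5], [274.79998779296875, 174.6999969482422], [263.29998779296875, 174.5]]
```

Emit:
{"api": "carry_out", "payload": {
  "deltas": [0,0,-0.05,0,-0.3,0,0,-0.3,0,0,0,0,-0.6,0,0.3,0,0,-0.9,0,0.3,0,0,-1,0,0.3]
}}

```text
clock: 39.08
ee_pos: [0.5205, -0.3665, 0.2469]
ee_rot: [-179.8, 0.4, 179.9]
ft_force: [0.4, 0.5, -1.0]
width: 0.0555
grasp_force: 0.0
```

Emit:
{"api": "carry_out", "payload": {
  "deltas": [-0.07,0.28,0,0,0.3,-0.14,0.56,0,0,0.3,-0.21,0.83,0,0,0.3]
}}

```text
clock: 39.45
ee_pos: [0.5617, -0.1983, 0.2421]
ee_rot: [-180.0, 0.1, 179.8]
ft_force: [0.5, -0.8, 0.3]
width: 0.0551
grasp_force: 0.0
```

Emit:
{"api": "carry_out", "payload": {
  "deltas": [-0.07,0.28,0,0,0.3,-0.14,0.56,0,0,0.3,-0.21,0.83,0,0,0.3]
}}

```text
clock: 39.83
ee_pos: [0.6042, -0.032, 0.2421]
ee_rot: [180.0, 0.1, 179.9]
ft_force: [0.5, -0.3, 0.2]
width: 0.0556
grasp_force: 0.0
```

Run:
```python
from fit import *
p,r,s=tool();print(p,r,s["ft_force"],s["width"],s["clock"])
cs=[read_camera(n) for n in("side","top")]
o=[]
for c in cs:
    f=tip_of(c,"isolator_knob"); print([(d["location"],round(d["conf"],2)) for d in f[:3]],proj(c,[.645,.1275,.0827]))
ob=[(c,mask(c,["cover"])) for c in cs]; print([m.sum() for _,m in ob])
for z in (.0165,.014,.03): 
  print(z,fit(ob,[box(-.055,.055,-.095,.095,-.0,.004)],[.52,-.35,-1.57],z))
```

```text
[ 0.60422205 -0.03202363  0.2421203 ] [1.79984214e+02 7.40211542e-02 1.79850972e+02] [ 0.52114982 -0.34903508  0.20095288] 0.05558383992337527 39.825
[([201.2, 231.5], 0.52), ([273.1, 240.8], 0.33)] [201.93583711 228.11902342]
[([214.2, 163.5], 0.43)] [212.53177076 166.13184078]
[np.uint64(626), np.uint64(1177)]
0.0165 (array([ 0.51788934, -0.36708356, -1.58942548]), np.float32(0.6690522))
0.014 (array([ 0.51844497, -0.36805909, -1.58657268]), np.float32(0.76184356))
0.03 (array([ 0.51516163, -0.360682  , -1.60970097]), np.float32(1.4462067))
```

Run:
```python
from fit import *
cs=[read_camera(n) for n in("side","top")]
H=[(cyl(.016,-.008,.008)@Rc.T)+np.array([-.025,0,.0827])]
for c in cs:
    f=outline_of(c,"isolator_knob")
    if f: a=np.argwhere(f[0]["pixels"]); print("mask",len(a),a.mean(0)[::-1],f[0]["conf"])
    w=rend(c,H,[.665,.1125,np.radians(-36.9)]); ys,xs=np.mgrid[:384,:512]; print("pred",w.sum(),(w*xs).sum()/w.sum(),(w*ys).sum()/w.sum())
c=cs[1]; print(c["frame"].mean(2)[155:177,200:226].astype(int))
```

```text
mask 73 [201.57534247 228.04109589] 0.61
pred 100.32549019607842 201.9203768127272 228.13669233475358
mask 509 [288.53045187 192.06286837] 0.45
pred 59.40784313725491 212.5083503861641 166.1275991814641
[[ 53  47  37  34  73 100 100 111  52  16  40  40  40  38  38  38  39  35
   36  33  35  34  30  30  28  26]
 [ 56  47  37  35  49  93  93  98  72  18  35  38  36  35  35  35  30  30
   31  29  24  22  30  29  31  36]
 [ 51  45  38  34  31  90  91  93  68  24  31  31  31  29  32  28  31  29
   28  37  33  42  56  57  69  84]
 [ 45  40  37  35  29  75  85  85  80  30  11  25  25  27  19  19  32  50
   58  86  88  86  85  84  81  82]
 [ 44  43  39  35  30  56  78  78  86  43   5  16  17  15  15  12   6  25
   81  87  82  83  80  80  80  79]
 [ 46  42  39  36  28  38  67  74  69  53  22  12  17  12  11  26  20  13
   15  74  82  82  79  79  79  79]
 [ 49  41  40  37  27   9  47  77  52  42  20  16  19  20  43  81  84  74
   53   5  53  80  82  79  81  78]
 [ 50  41  40  36  28  14  23  12  15  14  17  17  16  39 106 143 151 153
  141  51   4  56  82  82  80  79]
 [ 53  41  38  39  28  16
[... 801 characters left out ...]
14  14  17
    9  11  18  15  22  16  18  18]
 [ 49  47  41  35  23  22  18  20  18  16  20  17  18  17  18  18  15  13
   15  15  16  19  21  14  20  17]
 [ 48  46  38  34  17   9  18  15  19  19  17  17  16  20  17  16  17  20
   19  16  20  16  15  18  19  15]
 [ 48  45  42  34  26  21  20  15  14  19  18  17  20  19  17  15  21  17
   19  19  22  17  18  18  18  15]
 [ 48  45  40  31  58  56  33  14  18  16  19  16  20  14  20  16  20  14
   20  19  13  17  17  21  19  16]
 [ 50  45  40  30  69  90  52  24  11  15  18  18  18  18  17  22  17  15
   17  20  19  18  19  20  17  14]
 [ 51  43  38  30  55  86  69  56  25  15  17  13  16  17  20  20  18  18
   20  20  16  18  17  18  13  16]]
```

Emit:
{"api": "carry_out", "payload": {
  "deltas": [-0.07,0.28,0,0,0.3,-0.14,0.56,0,0.3,0.3,-0.2,0.79,0,0.64,0.3]
}}

```text
clock: 40.7
ee_pos: [0.6451, 0.1246, 0.2411]
ee_rot: [180.0, 0.0, 161.1]
ft_force: [1.4, 0.3, -0.2]
width: 0.0554
grasp_force: 0.0
```

Emit:
{"api": "carry_out", "payload": {
  "deltas": [0,0,0,0.35,0.3,0,0,0,0.64,0.3,0,0,0.2,0.64,0.3,0,0,0.4,0.64,0.3,0,0,0.4,0.64,0.3]
}}

```text
clock: 41.32
ee_pos: [0.6427, 0.1221, 0.1578]
ee_rot: [-179.7, -0.2, 143.1]
ft_force: [-0.1, -0.8, -0.4]
width: 0.0554
grasp_force: 0.0
```

Run:
```python
from fit import *
p,r,s=tool();print(p,r,s["ft_force"],s["width"],s["clock"],s["joint_pos"].round(0))
print(plan([.645,.1275,.073]))
```

```text
[0.64273383 0.12210534 0.15779966] [-179.68439275   -0.19048972  143.0623016 ] [-0.13769675 -0.79892968 -0.43867105] 0.05542953568177583 41.325 [  28.   22.   -7.   -0.  -61. -155.]
[0.006 0.031 0.424]
```

Emit:
{"api": "carry_out", "payload": {
  "deltas": [0.006,0.025,0.1,0,0.3,0.006,0.025,0.18,0,0.3,0.006,0.025,0.18,0,0.3]
}}

```text
clock: 41.7
ee_pos: [0.6463, 0.1279, 0.1245]
ee_rot: [-179.9, -0.0, 143.1]
ft_force: [-0.2, -0.1, 0.2]
width: 0.0553
grasp_force: 0.0
```

Run:
```python
from fit import *
p,r,s=tool();print(p,r,s["ft_force"],s["width"],s["clock"])
print(plan([.645,.1275,.073]))
```

```text
[0.64634114 0.1278867  0.12454022] [-1.79923431e+02 -3.66259267e-02  1.43126641e+02] [-0.15923702 -0.09234097  0.24554581] 0.055348151880759935 41.7
[ 0.004 -0.005  0.258]
```

Emit:
{"api": "carry_out", "payload": {
  "deltas": [0.004,-0.004,0.08,0,0.3,0.004,-0.004,0.16,0,0.3,0.004,-0.004,0.22,0,0.3,0.004,-0.004,0.255,0,0.3,0.004,-0.004,0.255,0,0.3]
}}

```text
clock: 42.32
ee_pos: [0.6453, 0.1281, 0.0732]
ee_rot: [-179.9, -0.0, 143.1]
ft_force: [-0.1, -0.0, 1.1]
width: 0.0556
grasp_force: 0.0
```

Emit:
{"api": "carry_out", "payload": {
  "deltas": [0,0,0,0,0,0,0,0,0,-0.5,0,0,0,0,-1,0,0,0,0,-1,0,0,0,0,-1],
  "squeeze": 60
}}

```text
clock: 42.95
ee_pos: [0.645, 0.1272, 0.0749]
ee_rot: [-179.9, 0.0, 143.2]
ft_force: [-3.4, -3.6, 5.5]
width: 0.0298
grasp_force: 59.0
```

Emit:
{"api": "carry_out", "payload": {
  "deltas": [0.025,0,-0.043,0,-1,0.05,0,-0.087,0,-1,0.075,0,-0.13,0,-1,0.09,0,-0.156,0,-1,0.09,0,-0.156,0,-1]
}}

```text
clock: 43.58
ee_pos: [0.6327, 0.1363, 0.1014]
ee_rot: [-179.9, 0.1, 143.1]
ft_force: [21.4, -14.3, -33.3]
width: 0.0294
grasp_force: 66.7
```

Run:
```python
from fit import *
p,r,s=tool();print(p,s["ft_force"],s["width"],s["clock"],s["grasp_force"])
d=p-np.array([.645,.1272,.0749]); n=np.array([-.4,.3,.866]); print(d@n, s["ft_force"]@n)
```

```text
[0.63265231 0.13631098 0.10139691] [ 21.44423748 -14.27461053 -33.33778209] 0.029444188237546434 43.575 66.67631149291992
0.03061869291910767 -41.73059744245481
```

Emit:
{"api": "carry_out", "payload": {
  "deltas": [0,0,0,0,-1,-0.015,0,0.026,0,-1,-0.05,0,0.087,0,-1,-0.085,0,0.147,0,-1,-0.1,0,0.173,0,-1]
}}

```text
clock: 44.2
ee_pos: [0.6454, 0.127, 0.0744]
ee_rot: [-179.9, -0.1, 143.2]
ft_force: [-38.3, 9.6, 64.2]
width: 0.0295
grasp_force: 76.5
```

Emit:
{"api": "carry_out", "payload": {
  "deltas": [-0.005,0,0.009,0,-1,-0.01,0,0.017,0,-1,-0.01,0,0.017,0,-1]
}}

```text
clock: 44.58
ee_pos: [0.6453, 0.127, 0.0745]
ee_rot: [-179.9, -0.1, 143.3]
ft_force: [-36.8, 7.2, 56.4]
width: 0.0296
grasp_force: 76.1
```

Run:
```python
from fit import *
p,r,s=tool();print(p,s["ft_force"],s["width"],s["clock"],s["grasp_force"])
d=p-np.array([.645,.1272,.0749]); n=np.array([-.4,.3,.866]); print(d@n, s["ft_force"]@n)
```

```text
[0.64533049 0.12698914 0.07445099] [-36.83696912   7.15970671  56.43618405] 0.029607855509802952 44.575 76.09068274497986
-0.0005842973497492592 65.75643504790446
```

Emit:
{"api": "carry_out", "payload": {
  "deltas": [0.01,0,-0.017,0,-1,0.015,0,-0.026,0,-1,0.015,0,-0.026,0,-0.1,0.015,0,-0.026,0,0.3,0.015,0,-0.026,0,0.3]
}}

```text
clock: 45.2
ee_pos: [0.6466, 0.1279, 0.0722]
ee_rot: [180.0, 0.0, 143.1]
ft_force: [0.0, 0.6, 0.7]
width: 0.0554
grasp_force: 0.0
```

Emit:
{"api": "carry_out", "payload": {
  "deltas": [0,0,-0.1,0,0.3,0,0,-0.35,0,0.3,0,0,-0.65,0,0.3,0,0,-0.9,0,0.3]
}}

```text
clock: 45.7
ee_pos: [0.6467, 0.1277, 0.2546]
ee_rot: [179.9, 0.0, 143.2]
ft_force: [0.1, 0.4, -0.8]
width: 0.0558
grasp_force: 0.0
```

Emit:
{"api": "carry_out", "payload": {
  "deltas": [0.3,0.3,0,0,0.3,0.6,0.6,0,0,0.3,0.6,0.6,0,0,0.3]
}}

```text
clock: 46.08
ee_pos: [0.6219, 0.298, 0.2521]
ee_rot: [180.0, -0.0, 143.2]
ft_force: [0.3, -0.0, -0.4]
width: 0.0551
grasp_force: 0.0
```

Run:
```python
from fit import *
p,r,s=tool();print(p,s["ft_force"],s["width"],s["clock"],s["grasp_force"])
cs=[read_camera(n) for n in("side","top")]
for c in cs:
    f=outline_of(c,"isolator_knob")[:2]
    for g in f: a=np.argwhere(g["pixels"]); print("knob mask",len(a),a.mean(0)[::-1].round(1),g["conf"])
    for e in(0,.03):
        print("pred",e,proj(c,[.645-.4*e,.1275+.3*e,.0827+.866*e]))
    m=mask(c,["screwdriver"]); print("drv",m.sum(), fit([(c,m)],DRV,[.449,.005,0.17],.075) if m.sum()>20 else "")
    m=mask(c,["cover"]); print("cover",m.sum(), fit([(c,m)],[box(-.055,.055,-.095,.095,0,.004)],[.518,-.367,-1.58],.0165) if m.sum()>20 else "")
```

```text
[0.62185931 0.29801657 0.25210068] [ 0.27326302 -0.02559431 -0.40213015] 0.05509863839678235 46.075 0.0
knob mask 91 [201.2 228. ] 0.42
pred 0 [201.93583711 228.11902342]
pred 0.03 [203.75214311 223.36804362]
drv 246 (array([0.44877782, 0.00693249, 0.07645916]), np.float32(0.6772816))
cover 619 (array([ 0.52049364, -0.36748019, -1.59783271]), np.float32(0.6827832))
knob mask 75 [238.3 216. ] 0.41
pred 0 [212.53177076 166.13184078]
pred 0.03 [209.40106669 167.11749819]
drv 0 
cover 1128 (array([ 0.51752789, -0.36847013, -1.58910481]), np.float32(1.0580001))
```

Knob is home, the cover lies flat, the driver stands in its hole, and the gripper is clear of everything. I am handing in.

```bash
python3 -c "
from plant import *
print(close_job())"
```

```text
the job is handed in; nothing more can be done
None
```

The job is handed in at about 46 s of the 72 s limit, with every step carried out; the hand-in gave no verdict. By my last measurements both fasteners are released, the cover lies flat on the mat pull side up, the isolator was pulled to its stop and pushed home, and the screwdriver stands in the stand. I kept the mug, stapler, power bank and phone out of the arm's path but did not re-measure them at the end.

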